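Load the orbital shaker

ROBOT

A 7-joint arm with a two-finger parallel gripper is mounted at the origin on the work surface. World frame = base frame: x ahead of the robot, y to its left, z up, the work surface at z = 0. Lengths are in m, angles in degrees, forces in N, time in s.
With the tool pointing down it reaches from about 0.4 to 0.85 m from the base axis. Payload 6.9 kg.
Tool frame: the origin (TCP) lies at the very end of the fingers, on their centre line; the grasp point (between the pads) lies 19 mm behind it; z points along the fingers, y is the line along which they close (so a half turn about z gives the same grasp; the last joint's range is limited). The gripper opens to 85 mm and grips with 20 to 120 N. Pads are 22 mm wide; open, the fingers measure 114 mm over their backs; the gripper's body (76 mm by 85 mm) begins 54 mm behind the grasp point. The pads swing forward as they close: fully open they stand 13 mm farther back than shut.
Start: joints at [6.045, 29.078, -13.613, 85.955, 7.202, 65.827, -8.869], TCP at [0.625, -0, 0.231] pointing down, gripper open.
Joint ranges: [-176.47, 176.47], [-13.61, 117.27], [-81.72, 77.17], [0.22, 143.17], [-87.28, 267.28], [10, 112.55], [-165.47, 165.47]. Speed limits (degrees/s): [136.94, 136.94, 180, 180, 180, 180, 180].

INTERFACE

Orientations are given as a 3x3 rotation matrix whose columns are the frame's x, y, z axes.
In Python, from rig import env gives the robot as it stands. The module is installed in compiled form; this text tells all that it offers.
- The arm moves only by the tool servo_tool, never from a script. Its argument "commands" is a list of rows, each an object of numbers: "x", "y", "z": the shift along the tool's x, y, z in mm; "wx", "wy", "wz": the turn, a rotation vector about the tool's x, y, z in rad; "claw": the opening, from 0 (shut) to 1 (fully open). A call has exactly 8 rows; each row is the pose to reach, as a shift and turn from the pose commanded when the call began, along the tool's axes at that moment; what a row does not reach only later rows make up. A row lasts 1/8 s, in which the tool goes at most 62.5 mm and 10.7 degrees, less where a joint would pass 70% of its speed; a pose out of reach is approached as far as the arm can. A call with a gripper value outside its range is refused whole. The fingers move at their own pace and stop on an object; "grip_force" is the grip in N (left out, the last holds). Time passes only in rows, so rows that repeat a pose let the fingers close, or fill a call up. It gives the time, the measured TCP pose, the force, the opening and the grip force at its end, in the units of the state.
- env.get_obs(): the state, without advancing time (a new reading comes with each control period).
- env.snapshot(name): name is "scene" or "side" or "wrist"; returns a dict with "frame" (384x512x3 uint8, blue, green, red), "z_map" (384x512 float32, m along the optical axis (not along the pixel's ray), 0 where there is no reading), "K" (3x3 intrinsics, pixels), "cam_to_world" (4x4, takes a point from camera to world coordinates); the wrist camera has in their place "hand_eye" (4x4, takes a point from camera to tool coordinates, whose origin is the TCP and whose axes are the flange's). Camera axes: x right, y down, z forward; pixel columns grow to the right and rows downward; lengths in m; the calibration is good to about 2 mm. A picture is of the moment at which its call begins: read the wrist's pose just before it.
- env.finish_job(): hands the job in; it is judged then, once.
The state is a dict: "t": time; "joint_positions": joint angles; "dq": joint speeds; "joint_efforts": joint torques, N m; "tcp_pos": TCP position; "eef_rot": TCP orientation; "force": force on the tool from outside, world axes, zero at the start; "wrist_torque": the same for the moment, N m; "opening": finger opening in m; "grip_force": force on a finger pad.
Only numpy, scipy, OpenCV 4.12 (cv2) and the standard library are available. Lean on these libraries where they do the work, as an engineer would, in place of code of your own. Each camera call takes 0.05 s, during which the arm holds its last target. There are 200 camera calls.

TASK

Load the shaker for the next run: stand each of the three Erlenmeyer flasks and the square bottle in the platform clamp made for its size and shape, upright and all the way down between the clamp's legs, and let go of it. They are glass, so set them down rather than dropping them, knock none of them over, and leave the calculator and the brown reagent bottle where they are.

Things in the scene. Friction and masses are not known exactly. Their poses are not given: they have to be found in the camera images.
- flask_small: the smallest Erlenmeyer culture flask: clear glass cone, flat round base 51 mm across, 92 mm tall in all. White ribbed screw cap 28 mm across on the top 24 mm (grip it by the cap); below it a neck 23 mm across for 14 mm, then the cone widens to the base. Stands on the bench at the start. Origin: centre of the underside, z up.
- flask_medium: the middle-sized Erlenmeyer culture flask: clear glass cone, flat round base 67 mm across, 120 mm tall in all. White ribbed screw cap 34 mm across on the top 24 mm (grip it by the cap); below it a neck 28 mm across for 14 mm, then the cone widens to the base. Stands on the bench at the start. Origin: centre of the underside, z up.
- flask_large: the largest Erlenmeyer culture flask: clear glass cone, flat round base 82 mm across, 148 mm tall in all. White ribbed screw cap 40 mm across on the top 24 mm (grip it by the cap); below it a neck 34 mm across for 14 mm, then the cone widens to the base. Stands on the bench at the start. Origin: centre of the underside, z up.
- square_bottle: square media bottle: clear glass body 54 x 54 mm with rounded edges and 82 mm high, a short sloping shoulder up to a neck 31 mm across at 92 mm, and a white ribbed screw cap 36 mm across from 96 to 120 mm (its top; grip it by the cap). Stands upright on the bench at the start. Origin: centre of the underside; x and y square to the side faces, z up.
- clamp_small: steel clamp for the smallest flask, fixed on the shaker platform: round base plate 2 mm thick, four rigid legs (strips 12 mm wide) at +-x and +-y, leaving 59 mm between them (4 mm spare each side), upright to 24 mm, then flaring out 8 mm to tips 38 mm high. Origin: centre of the underside, 68 mm above the bench; the flask stands 2 mm above it. 
- clamp_medium: steel clamp for the middle-sized flask, fixed on the shaker platform: round base plate 2 mm thick, four rigid legs (strips 14 mm wide) at +-x and +-y, leaving 75 mm between them (4 mm spare each side), upright to 24 mm, then flaring out 8 mm to tips 38 mm high. Origin: centre of the underside, 68 mm above the bench; the flask stands 2 mm above it. 
- clamp_large: steel clamp for the largest flask, fixed on the shaker platform: round base plate 2 mm thick, four rigid legs (strips 16 mm wide) at +-x and +-y, leaving 90 mm between them (4 mm spare each side), upright to 24 mm, then flaring out 8 mm to tips 38 mm high. Origin: centre of the underside, 68 mm above the bench; the flask stands 2 mm above it. 
- clamp_square: steel clamp for the square bottle, fixed on the platform: square base plate 68 x 68 x 2 mm, a rigid leg 36 mm wide amid each side, leaving 62 x 62 mm between them (4 mm spare each side), upright to 24 mm, then flaring out 8 mm to tips 38 mm high. Origin: centre of the underside, 68 mm above the bench; x, y point to legs. Bottle stands 2 mm above it, square to it (any quarter turn).
- calculator: bystander: pink desk calculator 145 x 82 x 14 mm lying on the bench (keys 16 mm high). Origin: centre of the underside, x along its length. Leave it alone.
- reagent_bottle: bystander: small brown glass reagent bottle with black cap, 48 mm across, 95 mm tall, standing on the bench. Origin: centre of the underside. Leave it alone. (Also on the bench: the shaker, whose platform, a plate 280 x 300 mm along the clamps' x and y, carries the clamps two by two, 132 x 144 mm apart; its housing's panel sticks out to 190 mm from the middle on the -x side, 42 mm high.)
Mind the look-alikes: they are no part of the job. What is shaped like the flask_large but yellow is not meant.

How it is judged (in metres and radians):
At the end, for the whole second after the job is handed in: Each flask and the square bottle stands in its own clamp: within 10 mm of the clamp's centre, its underside on the base plate (less than 6 mm above the clamp's underside), within about 4.5 degrees of upright, released and at rest (horizontal distance between flask_small and clamp_small below 0.01 m and z of flask_small in the frame of clamp_small between -0.004 and 0.006 m and angle between each of flask_small, flask_medium, flask_large, square_bottle's own z axis and vertical below 0.08 rad and linear speed of each of flask_small, flask_medium, flask_large, square_bottle below 0.02 m/s and horizontal distance between flask_medium and clamp_medium below 0.01 m and z of flask_medium in the frame of clamp_medium between -0.004 and 0.006 m and horizontal distance between flask_large and clamp_large below 0.01 m and z of flask_large in the frame of clamp_large between -0.004 and 0.006 m and horizontal distance between square_bottle and clamp_square below 0.01 m and z of square_bottle in the frame of clamp_square between -0.004 and 0.006 m); the robot touches nothing.
It fails at once if a flask or the bottle is dropped (it moves faster than 0.6 m/s while no finger holds it) ((linear speed of flask_small above 0.6 m/s and contact force between the fingers and flask_small below 0.05 N) or (linear speed of flask_medium above 0.6 m/s and contact force between the fingers and flask_medium below 0.05 N) or (linear speed of flask_large above 0.6 m/s and contact force between the fingers and flask_large below 0.05 N) or (linear speed of square_bottle above 0.6 m/s and contact force between the fingers and square_bottle below 0.05 N)).
It fails at once if a flask, the square bottle or the reagent bottle is knocked over (leans more than 40 degrees) (angle between any of flask_small, flask_medium, flask_large, square_bottle, reagent_bottle's own z axis and vertical above 0.7 rad).
It fails at once if the calculator or the reagent bottle is moved more than 30 mm (distance of any of calculator, reagent_bottle from where it was at the start of the episode above 0.03 m).
It also fails if it takes over 120 s, if anything falls off the work surface, if the arm or the gripper's body presses on something with over 40 N, if the wrist force passes 120 N, or if a joint passes its speed limit or range.

## Working session

There is one attempt and no reset: what is moved stays moved. The work goes in short steps, Python scripts to look and compute and a tool call to move; the robot and the scene stay as the last step left them, time stands still between calls to the robot, and variables do not carry over. Pictures are saved under pics/ and viewed, at most 17 in all, crops included, and the job is handed in when it is done.

Besides the shell and the picture viewer there is one more tool, called after "Request:" as a command line: name --argument value ..., lists and objects as JSON in quotes. servo_tool: Moves the arm, as the interface text tells. Its arguments: {"type":"object","properties":{"commands":{"type":"array"},"grip_force":{"type":"number"}},"required":["commands"]}

```bash
mkdir -p pics; python3 - <<'E'
from rig import env
import cv2,numpy as np,pickle
o=env.get_obs();print(o)
for n in("scene","side","wrist"):
    s=env.snapshot(n);pickle.dump(s,open(n+".pkl","wb"));cv2.imwrite(f"pics/{n}0.png",s["frame"]);print(n,s["K"],s.get("cam_to_world",s.get("hand_eye")))
E
```

```text
{'t': 0.0, 'joint_positions': array([  6.04540262,  29.12515762, -13.6075762 ,  86.0092398 ,
         7.20325249,  65.82796327,  -8.86990718]), 'dq': array([-0.05462236,  0.00542165, -0.03686607,  0.0270585 , -0.0118568 ,
       -0.07640582, -0.02721219]), 'joint_efforts': array([ 1.19726570e-03, -6.20588279e+01, -2.18696728e+00, -2.49655455e+01,
        1.23123583e-02,  1.21321963e-02,  2.04169703e-05]), 'tcp_pos': array([ 6.24486781e-01, -1.08745808e-04,  2.30429660e-01]), 'eef_rot': array([[ 1.84476717e-05,  9.99998371e-01, -1.80483080e-03],
       [ 9.99999997e-01, -1.85737892e-05, -6.98610106e-05],
       [-6.98944193e-05, -1.80482951e-03, -9.99998369e-01]]), 'force': array([0.22819593, 0.92486322, 0.16587287]), 'wrist_torque': array([-0.03731086,  0.00257992, -0.04856593]), 'grip_force': 0.0, 'opening': 0.08545739457408692}
scene [[389.49605643   0.         255.28100344]
 [  0.         389.49605643 187.49583181]
 [  0.           0.           1.        ]] [[-0.30223453  0.74071901 -0.59999136  1.21730275]
 [ 0.95322883  0.23684458 -0.18777501  0.16100654]
 [ 0.00301618 -0.62868115 -0.77765732  0.81655034]
 [ 0.          0.          0.          1.        ]]
side [[496.60597575   0.         258.99320488]
 [  0.         496.60597575 190.42915805]
 [  0.           0.           1.        ]] [[-0.97693342 -0.16201581  0.13911135  0.4941088 ]
 [-0.21344928  0.72145744 -0.65874014  0.6944734 ]
 [ 0.0063634  -0.67323847 -0.73939804  0.81856767]
 [ 0.          0.          0.          1.        ]]
wrist [[277.49184831   0.         258.06737217]
 [  0.         277.49184831 191.69600891]
 [  0.           0.           1.        ]] [[ 2.87908255e-04 -9.58916854e-01 -2.83687123e-01  7.14212355e-02]
 [ 9.99999831e-01  4.19186107e-04 -4.02050033e-04  5.87985437e-04]
 [ 5.04450254e-04 -2.83686959e-01  9.58916813e-01 -1.42513619e-01]
 [ 0.00000000e+00  0.00000000e+00  0.00000000e+00  1.00000000e+00]]
```

View pics/scene0.png

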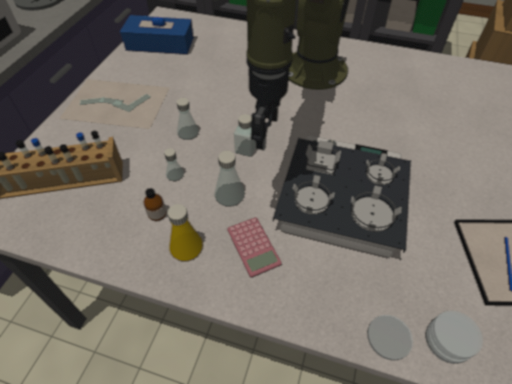

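View pics/side0.png

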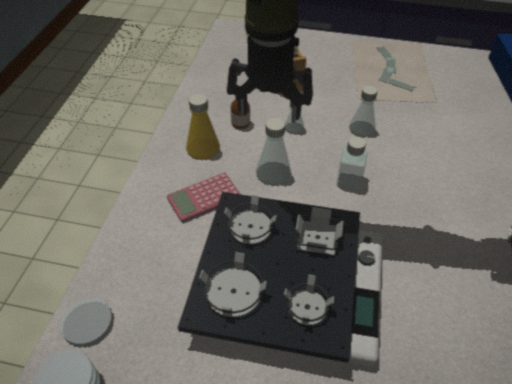

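The scene view shows the large flask at (228,180), medium at (186,120), small at (172,165) and the square bottle at (244,135). The yellow look-alike is at (184,235) and the reagent bottle at (154,205). The clamps are square (322,158), small (381,172), medium (313,198) and large (374,212). Next I'll measure the caps and base plates.

```bash
cat > h.py <<'E'
import numpy as np,cv2,pickle
def world(s,T=None):
    z=s["z_map"];K=s["K"];T=s["cam_to_world"] if T is None else T
    v,u=np.mgrid[:z.shape[0],:z.shape[1]]
    P=np.stack([(u-K[0,2])/K[0,0]*z,(v-K[1,2])/K[1,1]*z,z],-1)
    return P@T[:3,:3].T+T[:3,3]
def ray(s,u,v,h,T=None):
    K=s["K"];T=s["cam_to_world"] if T is None else T
    d=T[:3,:3]@[(u-K[0,2])/K[0,0],(v-K[1,2])/K[1,1],1];c=T[:3,3]
    return c+d*(h-c[2])/d[2]
E
python3 - <<'E'
from h import *
for n in("scene","side"):
    s=pickle.load(open(n+".pkl","rb"));W=world(s);f=s["frame"]
    hsv=cv2.cvtColor(f,cv2.COLOR_BGR2HSV)
    print(n)
    for lo,hi,tag in((.062,.0775,"low"),(.0775,.2,"hi")):
        m=((hsv[...,1]<60)&(hsv[...,2]>130)&(s["z_map"]>0)&(W[...,2]>lo)&(W[...,2]<hi)&(W[...,0]>.25)&(W[...,0]<.95)).astype(np.uint8)
        k,l,st,c=cv2.connectedComponentsWithStats(m)
        for i in range(1,k):
            if st[i,4]<25: continue
            p=W[l==i]
            print(tag,c[i].round(),st[i,4],"mean",p.mean(0).round(3),"min",np.percentile(p,2,0).round(3),"max",np.percentile(p,98,0).round(3))
s=pickle.load(open("scene.pkl","rb"));a=cv2.resize(s["frame"][90:270,130:430],None,fx=2.6,fy=2.6,interpolation=2);cv2.imwrite("pics/c1.png",a)
s=pickle.load(open("side.pkl","rb"));a=cv2.resize(s["frame"][75:365,160:400],None,fx=2.05,fy=2.05,interpolation=2);cv2.imwrite("pics/c2.png",a)
E
```

```text
scene
low [326. 159.] 143 mean [0.493 0.128 0.068] min [0.475 0.103 0.066] max [0.515 0.147 0.071]
low [380. 171.] 159 mean [0.492 0.268 0.068] min [0.475 0.244 0.065] max [0.511 0.293 0.07 ]
low [312. 197.] 423 mean [0.628 0.121 0.068] min [0.601 0.089 0.066] max [0.654 0.153 0.071]
low [373. 211.] 712 mean [0.624 0.266 0.068] min [0.59  0.226 0.066] max [0.658 0.305 0.071]
hi [182. 101.] 68 mean [ 0.443 -0.297  0.118] min [ 0.429 -0.312  0.116] max [ 0.456 -0.283  0.12 ]
hi [244. 118.] 88 mean [ 0.458 -0.108  0.118] min [ 0.442 -0.123  0.115] max [ 0.472 -0.094  0.121]
hi [242. 132.] 96 mean [ 0.475 -0.11   0.084] min [ 0.463 -0.131  0.078] max [ 0.482 -0.09   0.09 ]
hi [169. 152.] 62 mean [ 0.61  -0.262  0.09 ] min [ 0.597 -0.273  0.086] max [ 0.622 -0.251  0.093]
hi [226. 156.] 153 mean [ 0.631 -0.095  0.146] min [ 0.613 -0.112  0.144] max [ 0.647 -0.078  0.149]
hi [177. 211.] 218 mean [ 0.812 -0.139  0.146] min [ 0.794 -0.156  0.144] max [ 0.829 -0.122  0.149]
side
low [251. 223.] 602 mean [0.632 0.115 0.071] min [0.601 0.089 0.068] max [0.662 0.14  0.073]
low [320. 238.] 246 mean [0.498 0.12  0.071] min [0.474 0.105 0.068] max [0.526 0.135 0.073]
low [234. 289.] 1497 mean [0.628 0.262 0.071] min [0.59  0.226 0.068] max [0.666 0.297 0.073]
low [308. 305.] 558 mean [0.498 0.264 0.071] min [0.474 0.243 0.068] max [0.523 0.285 0.073]
hi [369.  89.] 89 mean [ 0.442 -0.297  0.12 ] min [ 0.428 -0.311  0.117] max [ 0.457 -0.283  0.123]
hi [197.  99.] 153 mean [ 0.81  -0.138  0.149] min [ 0.793 -0.155  0.146] max [ 0.829 -0.122  0.151]
hi [275. 123.] 178 mean [ 0.629 -0.094  0.148] min [ 0.611 -0.112  0.146] max [ 0.647 -0.077  0.151]
hi [356. 142.] 145 mean [ 0.456 -0.106  0.12 ] min [ 0.441 -0.121  0.118] max [ 0.472 -0.092  0.123]
hi [353. 158.] 270 mean [ 0.458 -0.094  0.084] min [ 0.431 -0.125  0.078] max [ 0.482 -0.081  0.092]
```

View pics/c1.png

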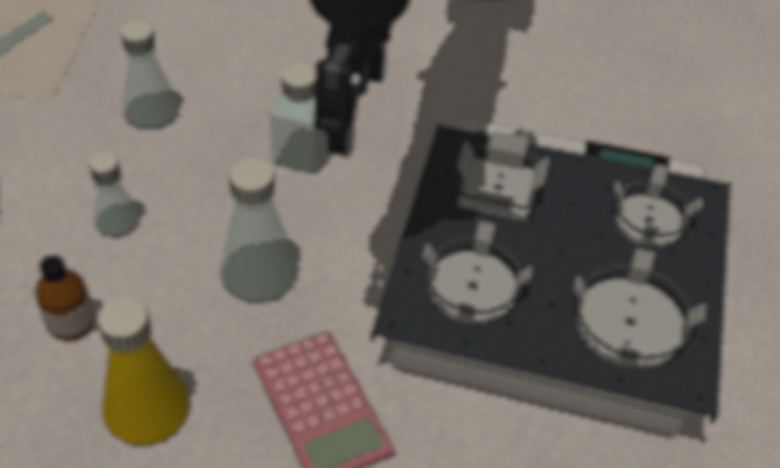

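View pics/c2.png

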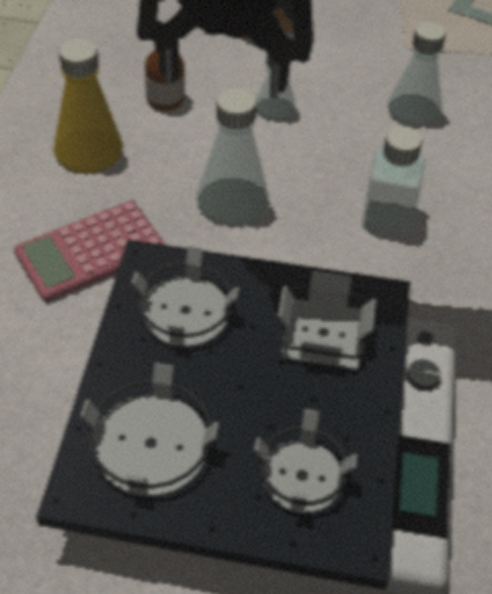

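All caps and plates check out for height. They are medium (.4425,-.297), square (.457,-.107), small (.61,-.262), large clear (.630,-.0945), and yellow (.811,-.138), which is excluded. The large clear flask at scene (228,180) has a colourless body, and the yellow one is at (184,235); the crop confirms it. Now a wrist view over the clamps.

Request:
servo_tool --commands '[{"x":35,"y":-9,"z":-15},{"x":80,"y":-20,"z":-35},{"x":130,"y":-35,"z":-55},{"x":180,"y":-50,"z":-80},{"x":220,"y":-60,"z":-95},{"x":240,"y":-64,"z":-100},{"x":240,"y":-64,"z":-100},{"x":240,"y":-64,"z":-100}]'

```text
invalid input
```

```bash
cat >> h.py <<'E'
def wrist():
    from rig import env
    o=env.get_obs();s=env.snapshot("wrist")
    T=np.eye(4);T[:3,:3]=o["eef_rot"];T[:3,3]=o["tcp_pos"]
    return o,s,T@s["hand_eye"]
E
python3 - <<'E'
from h import *
o,s,T=wrist();pickle.dump((o,s,T),open("w1.pkl","wb"))
print(o["tcp_pos"],T.round(3))
W=world(s,T);hsv=cv2.cvtColor(s["frame"],cv2.COLOR_BGR2HSV)
m=((hsv[...,1]<60)&(hsv[...,2]>110)&(W[...,2]>.06)&(W[...,2]<.08)&(W[...,0]>.4)).astype(np.uint8)
k,l,st,c=cv2.connectedComponentsWithStats(m)
for i in range(1,k):
    if st[i,4]<80: continue
    p=W[l==i];print(c[i].round(),st[i],p.mean(0).round(4),p.min(0).round(3),p.max(0).round(3))
cv2.imwrite("pics/w1.png",cv2.resize(s["frame"],(800,600),interpolation=2))
E
```

```text
[ 6.24601502e-01 -6.71826573e-05  2.30626591e-01] [[ 1.     0.001 -0.002  0.625]
 [ 0.    -0.959 -0.284  0.071]
 [-0.002  0.284 -0.959  0.373]
 [ 0.     0.     0.     1.   ]]
[264.  57.] [ 227   15   76   85 5007] [0.631  0.1214 0.0698] [0.593 0.082 0.066] [0.669 0.159 0.08 ]
[131.  51.] [  98   23   65   60 2835] [0.4988 0.1273 0.0699] [0.467 0.098 0.066] [0.532 0.152 0.074]
[106. 244.] [ 95 238  24  11 108] [ 0.4434 -0.082   0.0746] [ 0.433 -0.085  0.06 ] [ 0.46 -0.08  0.08]
```

View pics/w1.png

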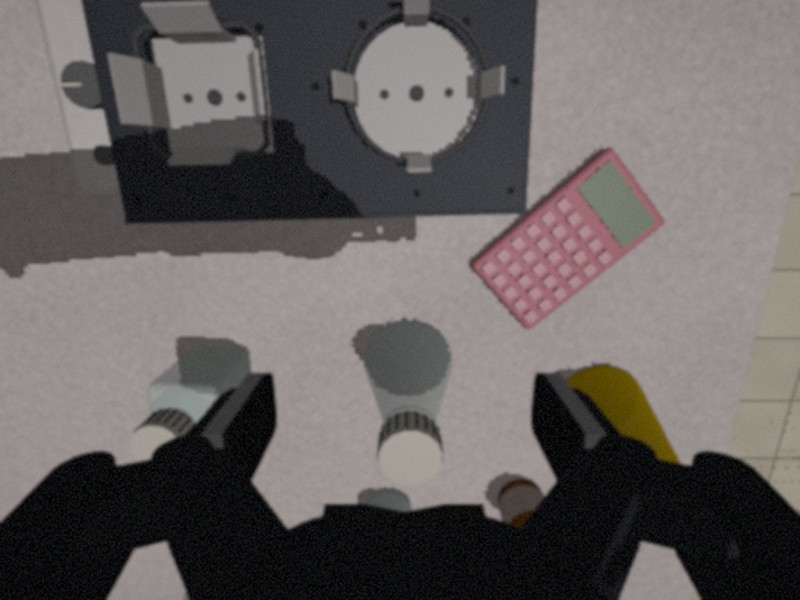

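The wrist view shows the square clamp at (215,97), the medium clamp at (417,93), the large flask cap at (410,455) and the square bottle cap at (165,430). The move was refused, so I'll retry with every field filled in.

Request:
servo_tool --commands '[{"x":35,"y":-9,"z":-15,"wx":0,"wy":0,"wz":0,"claw":1},{"x":80,"y":-20,"z":-35,"wx":0,"wy":0,"wz":0,"claw":1},{"x":130,"y":-35,"z":-55,"wx":0,"wy":0,"wz":0,"claw":1},{"x":180,"y":-50,"z":-80,"wx":0,"wy":0,"wz":0,"claw":1},{"x":220,"y":-60,"z":-95,"wx":0,"wy":0,"wz":0,"claw":1},{"x":240,"y":-64,"z":-100,"wx":0,"wy":0,"wz":0,"claw":1},{"x":240,"y":-64,"z":-100,"wx":0,"wy":0,"wz":0,"claw":1},{"x":240,"y":-64,"z":-100,"wx":0,"wy":0,"wz":0,"claw":1}]' --grip_force 40

```text
t: 1.2
tcp_pos: [0.5617, 0.2374, 0.3302]
eef_rot: [[0.003, 1.0, -0.001], [1.0, -0.003, -0.002], [-0.002, -0.001, -1.0]]
force: [0.3, -0.2, 0.2]
opening: 0.0849
grip_force: 0.0
```

```bash
python3 - <<'E'
from h import *
o,s,T=wrist();pickle.dump((o,s,T),open("w2.pkl","wb"))
print(o["tcp_pos"])
W=world(s,T);hsv=cv2.cvtColor(s["frame"],cv2.COLOR_BGR2HSV)
m=((hsv[...,1]<60)&(hsv[...,2]>110)&(W[...,2]>.062)&(W[...,2]<.078)&(W[...,0]>.4)).astype(np.uint8)
k,l,st,c=cv2.connectedComponentsWithStats(m)
for i in range(1,k):
    if st[i,4]<80: continue
    p=W[l==i];print(c[i].round(),st[i],p.mean(0).round(4),p.min(0).round(3),p.max(0).round(3))
cv2.imwrite("pics/w2.png",cv2.resize(s["frame"],(800,600),interpolation=2))
E
```

```text
[0.56174219 0.23742223 0.33021388]
[305. 141.] [ 274  109   63   65 3257] [0.6291 0.2647 0.0698] [0.585 0.217 0.067] [0.675 0.309 0.077]
[221. 155.] [205 149  29  12 207] [0.508  0.2454 0.0699] [0.484 0.237 0.067] [0.526 0.254 0.072]
[303. 235.] [ 280  215   47   41 1509] [0.6332 0.1168 0.0698] [0.596 0.08  0.067] [0.67  0.151 0.077]
[220. 237.] [ 199  220   44   35 1186] [0.5014 0.1133 0.07  ] [0.468 0.082 0.066] [0.535 0.144 0.077]
```

View pics/w2.png

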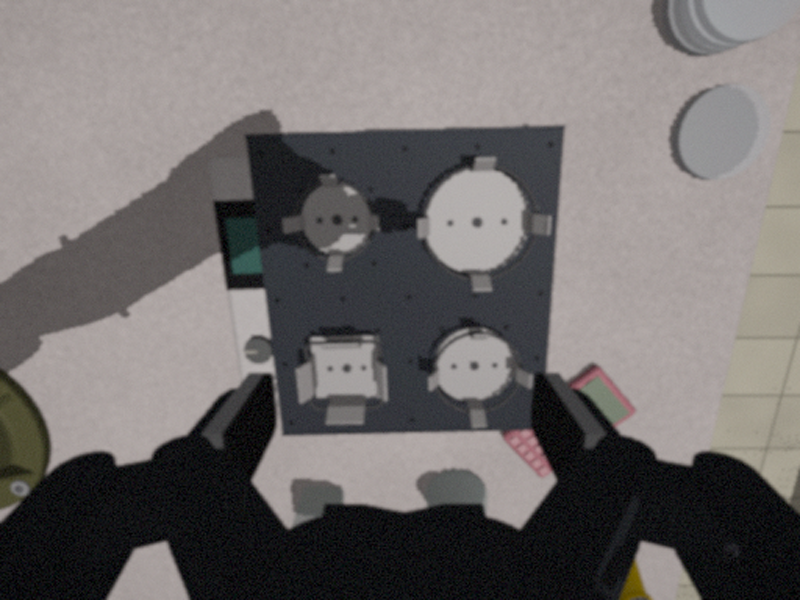

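```bash
python3 - <<'E'
from h import *
o,s,T=pickle.load(open("w2.pkl","rb"));g=cv2.cvtColor(s["frame"],cv2.COLOR_BGR2GRAY).astype(float)
pts=[]
for n,u,v in(("square",222,235.5),("medium",303.4,234.2),("small",215.7,140.2),("large",305.3,142.1)):
    for _ in range(3):
        vv,uu=np.mgrid[round(v)-4:round(v)+5,round(u)-4:round(u)+5]
        P=g[vv,uu];w=np.clip(np.percentile(P,45)-P,0,None)**2;w*=((uu-u)**2+(vv-v)**2<16)
        u,v=(w*uu).sum()/w.sum(),(w*vv).sum()/w.sum()
    p=ray(s,u,v,.07,T);pts.append(p[:2]);print(n,round(u,1),round(v,1),p.round(4))
pts=np.array(pts);G=np.array([[-.066,-.072],[.066,-.072],[-.066,.072],[.066,.072]])
c=pts.mean(0);H=G.T@(pts-c);U,_,V=np.linalg.svd(H);R=(U@V).T
print("yaw",np.degrees(np.arctan2(R[1,0],R[0,0])),c,"grid\n",(G@R.T+c).round(4),"\nres",(pts-G@R.T-c).round(4))
Q=[]
for n in("scene","side","w1"):
    if n=="w1":_,q,TT=pickle.load(open("w1.pkl","rb"))
    else:q=pickle.load(open(n+".pkl","rb"));TT=None
    W=world(q,TT)
    m=(abs(W[...,0]-.457)<.05)&(abs(W[...,1]+.107)<.05)&(W[...,2]>.02)&(W[...,2]<.085)
    if n=="w1":m&=(W[...,2]>.03)
    p=W[m][:,:2]
    print(n,len(p),cv2.minAreaRect(((p-[.457,-.107])*1000).astype(np.float32)));
    for lo in(.02,.05,.075):
        pp=W[m&(W[...,2]>lo)&(W[...,2]<lo+.03)][:,:2]
        if len(pp)>20:print(lo,len(pp),cv2.minAreaRect(((pp-[.457,-.107])*1000).astype(np.float32)))
q=pickle.load(open("side.pkl","rb"));a=cv2.resize(q["frame"][125:205,320:400],None,fx=6,fy=6,interpolation=2)
_,q,_=pickle.load(open("w1.pkl","rb"));b=cv2.resize(q["frame"][205:315,75:195],(524,480),interpolation=2)
cv2.imwrite("pics/b.png",cv2.resize(np.hstack([a,b]),None,fx=.79,fy=.79))
E
```

```text
square 221.5 235.3 [0.5035 0.117  0.07  ]
medium 303.1 233.7 [0.633  0.1195 0.07  ]
small 215.3 140.3 [0.5006 0.2662 0.07  ]
large 304.9 141.9 [0.6293 0.2636 0.07  ]
yaw 0.7029817643048066 [0.56659436 0.19157471] grid
 [[0.5015 0.1188]
 [0.6335 0.1204]
 [0.4997 0.2628]
 [0.6317 0.2644]] 
res [[ 0.002  -0.0018]
 [-0.0005 -0.0009]
 [ 0.0009  0.0034]
 [-0.0024 -0.0007]]
scene 367 ((14.27527904510498, 0.5393199920654297), (53.113494873046875, 36.05024337768555), 84.23149871826172)
0.02 155 ((23.777843475341797, 4.599157333374023), (25.627023696899414, 57.35337829589844), 23.54355812072754)
0.05 171 ((20.249034881591797, -0.3376789093017578), (52.882015228271484, 23.647363662719727), 83.48448181152344)
0.075 94 ((18.95944595336914, -3.6918678283691406), (56.810691833496094, 29.164310455322266), 65.03607940673828)
side 672 ((-0.32028961181640625, 4.158136367797852), (53.049346923828125, 54.74775695800781), 89.63445281982422)
0.02 238 ((0.4872932434082031, 25.754703521728516), (10.681449890136719, 53.71147155761719), 86.02677917480469)
0.05 295 ((-0.30762481689453125, 5.023658752441406), (50.60557556152344, 54.88275146484375), 89.93439483642578)
0.075 219 ((-0.4992542266845703, 3.583200454711914), (54.541954040527344, 51.565853118896484), 0.046682700514793396)
w1 1326 ((1.1939582824707031, 14.690120697021484), (54.07389450073242, 24.784639358520508), 1.2079402208328247)
0.02 338 ((4.606967926025391, 22.131698608398438), (18.74039649963379, 55.424781799316406), 67.3553466796875)
0.05 642 ((0.6913909912109375, 17.308307647705078), (54.835540771484375, 22.152347564697266), 5.1577677726745605)
0.075 520 ((0.6303043365478516, 16.483644485473633), (55.03791809082031, 23.63592529296875), 6.519735336303711)
```

View pics/b.png

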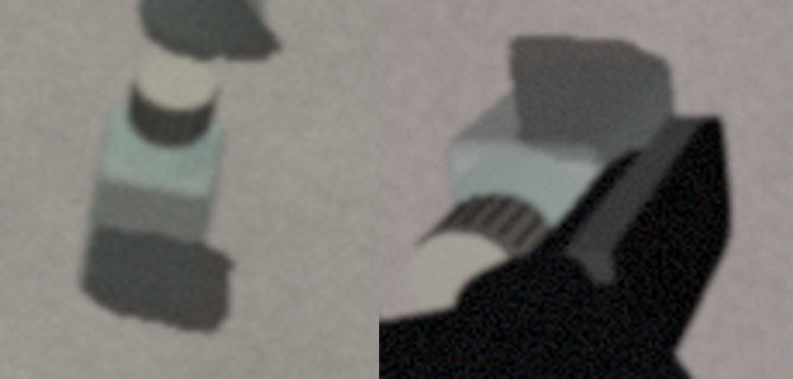

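Request:
servo_tool --commands '[{"x":-20,"y":1,"z":20,"wx":0,"wy":0,"wz":0,"claw":1},{"x":-50,"y":3,"z":50,"wx":0,"wy":0,"wz":0,"claw":1},{"x":-70,"y":4,"z":72,"wx":0,"wy":0,"wz":0,"claw":1},{"x":-77,"y":4,"z":80,"wx":0,"wy":0,"wz":0,"claw":1},{"x":-77,"y":4,"z":80,"wx":0,"wy":0,"wz":0,"claw":1},{"x":-77,"y":4,"z":80,"wx":0,"wy":0,"wz":0,"claw":1},{"x":-77,"y":4,"z":80,"wx":0,"wy":0,"wz":0,"claw":1},{"x":-77,"y":4,"z":80,"wx":0,"wy":0,"wz":0,"claw":1}]'

```text
t: 2.25
tcp_pos: [0.5651, 0.1637, 0.2517]
eef_rot: [[-0.001, 1.0, 0.001], [1.0, 0.001, 0.0], [0.0, 0.001, -1.0]]
force: [-0.1, 0.2, 0.2]
opening: 0.0852
grip_force: 0.0
```

```bash
python3 - <<'E'
from h import *
o,s,T=wrist();pickle.dump((o,s,T),open("w3.pkl","wb"));print(o["tcp_pos"])
W=world(s,T);g=cv2.cvtColor(s["frame"],cv2.COLOR_BGR2GRAY)
K=s["K"];Ti=np.linalg.inv(T)
for n,x,y in(("square",.5015,.1188),("medium",.6335,.1204),("small",.4997,.2628),("large",.6317,.2644)):
    p=Ti@[x,y,.07,1];u,v=K[0,0]*p[0]/p[2]+K[0,2],K[1,1]*p[1]/p[2]+K[1,2];print(n,round(u),round(v))
cv2.imwrite("pics/w3.png",cv2.resize(s["frame"][20:280,130:390],(600,600),interpolation=2))
E
```

```text
[0.56507464 0.16365483 0.25173174]
square 206 207
medium 313 206
small 198 83
large 319 82
```

View pics/w3.png

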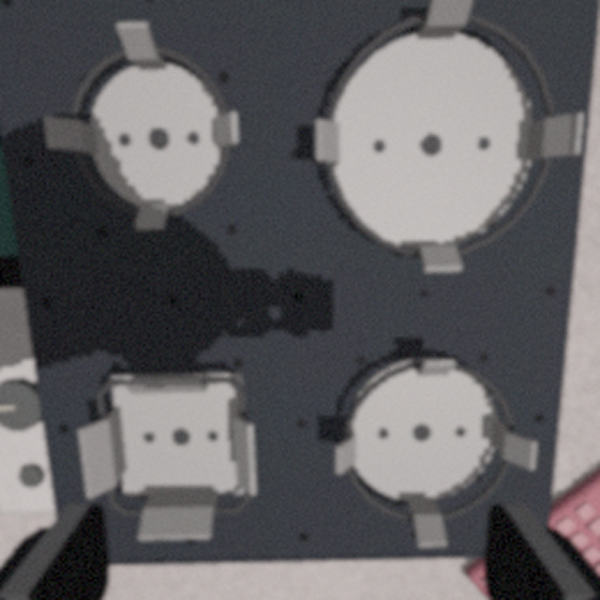

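Hole centres in the crop are small (159,139), large (431,145), square (181,437) and medium (422,432). Refining those next.

```bash
python3 - <<'E'
from h import *
o,s,T=pickle.load(open("w3.pkl","rb"));g=cv2.cvtColor(s["frame"],cv2.COLOR_BGR2GRAY).astype(float)
pts=[]
for n,u,v in(("square",181,437),("medium",422,432),("small",159,139),("large",431,145)):
    u=130+(u+.5)*26/60-.5;v=20+(v+.5)*26/60-.5;u0,v0=u,v
    for _ in range(4):
        vv,uu=np.mgrid[round(v)-6:round(v)+7,round(u)-6:round(u)+7]
        P=g[vv,uu];w=np.clip(np.median(P)-15-P,0,None)*((uu-u)**2+(vv-v)**2<30)
        u,v=(w*uu).sum()/w.sum(),(w*vv).sum()/w.sum()
    p=ray(s,u,v,.07,T);pts.append(p[:2]);print(n,round(u0,1),round(v0,1),round(u,1),round(v,1),p.round(4))
pts=np.array(pts);G=np.array([[-.066,-.072],[.066,-.072],[-.066,.072],[.066,.072]])
c=pts.mean(0);U,_,V=np.linalg.svd(G.T@(pts-c));R=(U@V).T
print("yaw",np.degrees(np.arctan2(R[1,0],R[0,0])),c,"grid\n",(G@R.T+c).round(4),"\nres",(pts-G@R.T-c).round(4))
E
```

```text
square 208.2 209.1 208.0 208.9 [0.5036 0.1169 0.07  ]
medium 312.6 206.9 312.3 207.1 [0.6329 0.1195 0.07  ]
small 198.6 80.0 198.4 79.7 [0.5006 0.2663 0.07  ]
large 316.5 82.5 316.4 82.3 [0.6292 0.2638 0.07  ]
yaw 0.7218079407056149 [0.56657432 0.19161832] grid
 [[0.5015 0.1188]
 [0.6335 0.1205]
 [0.4997 0.2628]
 [0.6317 0.2644]] 
res [[ 0.0021 -0.0019]
 [-0.0006 -0.001 ]
 [ 0.0009  0.0035]
 [-0.0024 -0.0007]]
```

```bash
python3 - <<'E'
from h import *
o,s,T=pickle.load(open("w1.pkl","rb"));W=world(s,T);g=cv2.cvtColor(s["frame"],cv2.COLOR_BGR2GRAY)
m=((W[...,2]>.142)&(W[...,2]<.153)&(g>120)&(abs(W[...,0]-.63)<.03)&(abs(W[...,1]+.095)<.03)).astype(np.uint8)
c=max(cv2.findContours(m,0,1)[0],key=cv2.contourArea);(u,v),ax,_=cv2.fitEllipse(c);print(u,v,ax,ray(s,u,v,.148,T),W[m>0].mean(0),W[m>0].min(0),W[m>0].max(0))
E
```

```text
262.48419189453125 292.7150573730469 (34.004119873046875, 40.740543365478516) [ 0.62919588 -0.09514434  0.148     ] [ 0.6291822  -0.0953378   0.14781746] [ 0.60961367 -0.11560701  0.14261412] [ 0.64918373 -0.0769417   0.14978482]
```

Request:
servo_tool --commands '[{"x":-30,"y":7,"z":5,"wx":0,"wy":0,"wz":0,"claw":1},{"x":-80,"y":20,"z":12,"wx":0,"wy":0,"wz":0,"claw":1},{"x":-130,"y":33,"z":22,"wx":0,"wy":0,"wz":0,"claw":1},{"x":-180,"y":46,"z":32,"wx":0,"wy":0,"wz":0,"claw":1},{"x":-225,"y":57,"z":42,"wx":0,"wy":0,"wz":0,"claw":1},{"x":-252,"y":63,"z":52,"wx":0,"wy":0,"wz":0,"claw":1},{"x":-259,"y":64,"z":52,"wx":0,"wy":0,"wz":0,"claw":1},{"x":-259,"y":64,"z":52,"wx":0,"wy":0,"wz":0,"claw":1}]'

```text
t: 3.3
tcp_pos: [0.6291, -0.0951, 0.1997]
eef_rot: [[-0.0, 1.0, 0.0], [1.0, 0.0, 0.001], [0.001, 0.0, -1.0]]
force: [0.4, 0.2, -0.1]
opening: 0.0852
grip_force: 0.0
```

```bash
cat >> h.py <<'E'
def cap(x,y,top,r):
    o,s,T=wrist();W=world(s,T);g=cv2.cvtColor(s["frame"],cv2.COLOR_BGR2GRAY)
    m=((abs(W[...,2]-top)<.007)&(g>90)&(abs(W[...,0]-x)<r+.015)&(abs(W[...,1]-y)<r+.015)).astype(np.uint8)
    c=max(cv2.findContours(m,0,1)[0],key=cv2.contourArea);(u,v),ax,_=cv2.fitEllipse(c)
    p=ray(s,u,v,top,T);print("tcp",o["tcp_pos"].round(4),"cap px",round(u),round(v),np.round(ax),"pos",p.round(4),"depth z",W[m>0].mean(0).round(4))
    R=o["eef_rot"];t=o["tcp_pos"];q=R.T@(p-t);print("cap top in tool mm",(1000*q).round(1),"max size px",len(W[m>0]))
    return o,s,T
E
python3 -c "
from h import *
cap(.629,-.095,.148,.02)"
```

```text
tcp [ 0.6291 -0.0951  0.1997] cap px 262 218 [29. 50.] pos [ 0.6329 -0.1015  0.148 ] depth z [ 0.6315 -0.104   0.1478]
cap top in tool mm [-6.5  3.8 51.6] max size px 854
```

The ellipse is clipped (29x50 px, partly shaded), so I'm keeping the full-ellipse value, which both fixed cameras agree with. Descending.

Request:
servo_tool --commands '[{"x":0,"y":0,"z":30,"wx":0,"wy":0,"wz":0,"claw":1},{"x":0,"y":0,"z":65,"wx":0,"wy":0,"wz":0,"claw":1},{"x":0,"y":0,"z":85,"wx":0,"wy":0,"wz":0,"claw":1},{"x":0,"y":0,"z":85,"wx":0,"wy":0,"wz":0,"claw":1},{"x":0,"y":0,"z":85,"wx":0,"wy":0,"wz":0,"claw":0.3},{"x":0,"y":0,"z":85,"wx":0,"wy":0,"wz":0,"claw":0.3},{"x":0,"y":0,"z":85,"wx":0,"wy":0,"wz":0,"claw":0.3},{"x":0,"y":0,"z":85,"wx":0,"wy":0,"wz":0,"claw":0.3}]' --grip_force 50

```text
t: 4.35
tcp_pos: [0.6295, -0.096, 0.1156]
eef_rot: [[0.0, 1.0, 0.002], [1.0, -0.0, -0.0], [-0.0, 0.002, -1.0]]
force: [-1.3, -0.5, 6.5]
opening: 0.039
grip_force: 49.7
```

Request:
servo_tool --commands '[{"x":0,"y":0,"z":-20,"wx":0,"wy":0,"wz":0,"claw":0.3},{"x":0,"y":0,"z":-55,"wx":0,"wy":0,"wz":0,"claw":0.3},{"x":10,"y":0,"z":-95,"wx":0,"wy":0,"wz":0,"claw":0.3},{"x":35,"y":0,"z":-130,"wx":0,"wy":0,"wz":0,"claw":0.3},{"x":75,"y":0,"z":-147,"wx":0,"wy":0,"wz":0,"claw":0.3},{"x":120,"y":0,"z":-150,"wx":0,"wy":0,"wz":0,"claw":0.3},{"x":165,"y":0,"z":-150,"wx":0,"wy":0,"wz":0,"claw":0.3},{"x":210,"y":0,"z":-150,"wx":0,"wy":0,"wz":0,"claw":0.3}]'

```text
t: 5.35
tcp_pos: [0.6287, 0.1152, 0.2645]
eef_rot: [[0.0, 1.0, 0.0], [1.0, -0.0, -0.0], [-0.0, 0.0, -1.0]]
force: [0.5, -0.3, -1.6]
opening: 0.0386
grip_force: 50.7
```

Request:
servo_tool --commands '[{"x":45,"y":0,"z":0,"wx":0,"wy":0,"wz":0,"claw":0.3},{"x":85,"y":0,"z":0,"wx":0,"wy":0,"wz":0,"claw":0.3},{"x":120,"y":0,"z":0,"wx":0,"wy":0,"wz":0,"claw":0.3},{"x":142,"y":0,"z":0,"wx":0,"wy":0,"wz":0,"claw":0.3},{"x":149,"y":0,"z":0,"wx":0,"wy":0,"wz":0,"claw":0.3},{"x":149,"y":0,"z":0,"wx":0,"wy":0,"wz":0,"claw":0.3},{"x":149,"y":0,"z":0,"wx":0,"wy":0,"wz":0,"claw":0.3},{"x":149,"y":0,"z":0,"wx":0,"wy":0,"wz":0,"claw":0.3}]'

```text
t: 6.35
tcp_pos: [0.6294, 0.2615, 0.2645]
eef_rot: [[0.002, 1.0, 0.0], [1.0, -0.002, -0.001], [-0.001, 0.0, -1.0]]
force: [0.4, 0.5, -1.9]
opening: 0.039
grip_force: 50.7
```

```bash
python3 - <<'E'
from h import *
from rig import env
print(env.get_obs()["tcp_pos"])
a=env.snapshot("scene");b=env.snapshot("side")
pickle.dump((a,b),open("p1.pkl","wb"))
cv2.imwrite("pics/p1.png",np.hstack([cv2.resize(a["frame"][90:270,280:440],None,fx=2.4,fy=2.4),cv2.resize(b["frame"][120:360,180:390],None,fx=1.8,fy=1.8)]))
E
```

```text
[0.62941283 0.26151295 0.26445556]
```

View pics/p1.png

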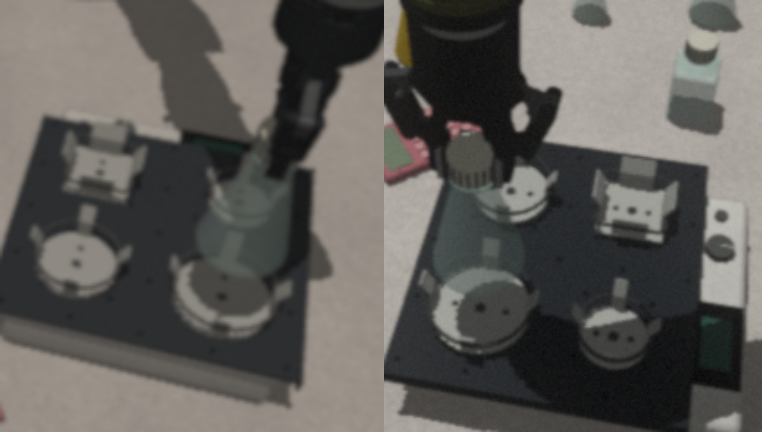

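The flask hangs upright over the large clamp, 1.5 mm short in y. Lowering.

Request:
servo_tool --commands '[{"x":1.5,"y":0,"z":12,"wx":0,"wy":0,"wz":0,"claw":0.3},{"x":1.5,"y":0,"z":28,"wx":0,"wy":0,"wz":0,"claw":0.3},{"x":1.5,"y":0,"z":44,"wx":0,"wy":0,"wz":0,"claw":0.3},{"x":1.5,"y":0,"z":56,"wx":0,"wy":0,"wz":0,"claw":0.3},{"x":1.5,"y":0,"z":66,"wx":0,"wy":0,"wz":0,"claw":0.3},{"x":1.5,"y":0,"z":73,"wx":0,"wy":0,"wz":0,"claw":0.3},{"x":1.5,"y":0,"z":77,"wx":0,"wy":0,"wz":0,"claw":0.3},{"x":1.5,"y":0,"z":77,"wx":0,"wy":0,"wz":0,"claw":0.3}]'

```text
t: 7.45
tcp_pos: [0.629, 0.2644, 0.1872]
eef_rot: [[0.0, 1.0, -0.0], [1.0, -0.0, -0.0], [-0.0, -0.0, -1.0]]
force: [0.3, 0.1, -1.6]
opening: 0.0389
grip_force: 50.7
```

Still hanging, about 1.5 mm above the plate. I'll go down 2 mm and check the force.

Request:
servo_tool --commands '[{"x":0,"y":0,"z":0.7,"wx":0,"wy":0,"wz":0,"claw":0.3},{"x":0,"y":0,"z":1.4,"wx":0,"wy":0,"wz":0,"claw":0.3},{"x":0,"y":0,"z":2,"wx":0,"wy":0,"wz":0,"claw":0.3},{"x":0,"y":0,"z":2,"wx":0,"wy":0,"wz":0,"claw":0.3},{"x":0,"y":0,"z":2,"wx":0,"wy":0,"wz":0,"claw":0.3},{"x":0,"y":0,"z":2,"wx":0,"wy":0,"wz":0,"claw":0.3},{"x":0,"y":0,"z":2,"wx":0,"wy":0,"wz":0,"claw":0.3},{"x":0,"y":0,"z":2,"wx":0,"wy":0,"wz":0,"claw":0.3}]'

```text
t: 8.45
tcp_pos: [0.6291, 0.2646, 0.1857]
eef_rot: [[0.0, 1.0, 0.0], [1.0, -0.0, 0.0], [0.0, 0.0, -1.0]]
force: [-1.6, 0.3, 5.1]
opening: 0.0386
grip_force: 51.0
```

Contact is at 5 N. Releasing and rising.

Request:
servo_tool --commands '[{"x":0,"y":0,"z":0,"wx":0,"wy":0,"wz":0,"claw":0.6},{"x":0,"y":0,"z":0,"wx":0,"wy":0,"wz":0,"claw":0.8},{"x":0,"y":0,"z":0,"wx":0,"wy":0,"wz":0,"claw":1},{"x":0,"y":0,"z":-5,"wx":0,"wy":0,"wz":0,"claw":1},{"x":0,"y":0,"z":-20,"wx":0,"wy":0,"wz":0,"claw":1},{"x":0,"y":0,"z":-50,"wx":0,"wy":0,"wz":0,"claw":1},{"x":0,"y":0,"z":-90,"wx":0,"wy":0,"wz":0,"claw":1},{"x":0,"y":0,"z":-115,"wx":0,"wy":0,"wz":0,"claw":1}]'

```text
t: 9.45
tcp_pos: [0.6294, 0.2649, 0.3039]
eef_rot: [[-0.0, 1.0, 0.003], [1.0, -0.0, 0.002], [0.002, 0.003, -1.0]]
force: [0.2, 1.1, -0.6]
opening: 0.0855
grip_force: 0.0
```

```bash
cat >> h.py <<'E'
def caps():
    from rig import env
    for n in("scene","side"):
        s=env.snapshot(n);W=world(s);h=cv2.cvtColor(s["frame"],cv2.COLOR_BGR2HSV)
        m=((h[...,1]<70)&(h[...,2]>105)&(W[...,2]>.085)&(W[...,2]<.225)&(W[...,0]>.25)&(W[...,0]<.95)).astype(np.uint8)
        k,l,st,c=cv2.connectedComponentsWithStats(m)
        for i in range(1,k):
            if st[i,4]<35: continue
            p=W[l==i];zt=np.percentile(p[:,2],95);p=p[p[:,2]>zt-.006];print(n,c[i].round(),st[i,4],p.mean(0).round(4),"mid",((p.min(0)+p.max(0))/2).round(4))
E
python3 -c "
from h import *
caps()"
```

```text
scene [183. 104.] 105 [ 0.4446 -0.2965  0.1178] mid [ 0.4441 -0.2973  0.1178]
scene [245. 118.] 101 [ 0.4589 -0.1069  0.1177] mid [ 0.459  -0.1072  0.1172]
scene [246. 129.] 51 [ 0.468  -0.1031  0.0915] mid [ 0.4639 -0.1058  0.0926]
scene [325. 144.] 84 [0.467  0.1161 0.1021] mid [0.4664 0.1158 0.1022]
scene [169. 152.] 69 [ 0.6117 -0.262   0.0902] mid [ 0.611  -0.2631  0.0902]
scene [385. 171.] 116 [0.632  0.2567 0.216 ] mid [0.6314 0.2562 0.2157]
scene [177. 212.] 239 [ 0.8124 -0.1384  0.1463] mid [ 0.8116 -0.1389  0.1461]
side [368.  94.] 154 [ 0.442  -0.2953  0.1203] mid [ 0.4422 -0.2975  0.1203]
side [295.  99.] 71 [ 0.6091 -0.26    0.0924] mid [ 0.609  -0.2612  0.0931]
side [355. 149.] 298 [ 0.4563 -0.1056  0.12  ] mid [ 0.4565 -0.107   0.1198]
side [321. 212.] 130 [0.5041 0.0815 0.1044] mid [0.5044 0.0823 0.1054]
side [338. 230.] 92 [0.4648 0.1194 0.1055] mid [0.465  0.1185 0.1054]
side [232. 235.] 239 [0.6283 0.2589 0.2186] mid [0.6277 0.2584 0.2186]
side [226. 276.] 150 [0.6231 0.2849 0.1643] mid [0.6236 0.2838 0.1648]
```

Large is in: cap top at .218, in place. Next the small flask, checking the reagent bottle's clearance first.

Request:
servo_tool --commands '[{"x":-30,"y":-1,"z":0,"wx":0,"wy":0,"wz":0,"claw":1},{"x":-80,"y":-3,"z":0,"wx":0,"wy":0,"wz":0,"claw":1},{"x":-135,"y":-5,"z":0,"wx":0,"wy":0,"wz":0,"claw":1},{"x":-190,"y":-8,"z":10,"wx":0,"wy":0,"wz":0,"claw":1},{"x":-245,"y":-10,"z":20,"wx":0,"wy":0,"wz":0,"claw":1},{"x":-300,"y":-12,"z":30,"wx":0,"wy":0,"wz":0,"claw":1},{"x":-355,"y":-14,"z":40,"wx":0,"wy":0,"wz":0,"claw":1},{"x":-400,"y":-16,"z":50,"wx":0,"wy":0,"wz":0,"claw":1}]'

```text
t: 10.55
tcp_pos: [0.6123, -0.1382, 0.2498]
eef_rot: [[0.002, 1.0, -0.0], [1.0, -0.002, -0.001], [-0.001, -0.0, -1.0]]
force: [0.4, 0.0, 0.5]
opening: 0.0854
grip_force: 0.0
```

```bash
python3 - <<'E'
from h import *
o,s,T=wrist();print(o["tcp_pos"]);W=world(s,T)
m=((W[...,2]>.05)&(W[...,2]<.11)&(abs(W[...,0]-.66)<.14)&(W[...,1]<-.17)&(W[...,1]>-.34)).astype(np.uint8)
k,l,st,c=cv2.connectedComponentsWithStats(m)
for i in range(1,k):
    if st[i,4]>30:p=W[l==i];print(c[i].round(),st[i,4],p.mean(0).round(3),p.min(0).round(3),p.max(0).round(3))
a=pickle.load(open("scene.pkl","rb"));print("reagent",ray(a,151,194,.095))
b=pickle.load(open("side.pkl","rb"));W=world(b);q=W[100:130,230:250].reshape(-1,3);print(q[(q[:,2]>.03)&(q[:,2]<.1)].mean(0))
cv2.imwrite("pics/w4.png",s["frame"])
E
```

```text
[ 0.61232476 -0.13819239  0.24984128]
[363. 240.] 176 [ 0.75  -0.232  0.06 ] [ 0.73  -0.244  0.05 ] [ 0.767 -0.226  0.07 ]
[340. 249.] 49 [ 0.723 -0.247  0.055] [ 0.721 -0.26   0.05 ] [ 0.726 -0.235  0.06 ]
[256. 267.] 652 [ 0.61  -0.258  0.083] [ 0.596 -0.277  0.05 ] [ 0.624 -0.248  0.094]
reagent [ 0.75389403 -0.24051145  0.095     ]
[ 0.74398428 -0.23295088  0.05035025]
```

View pics/w4.png

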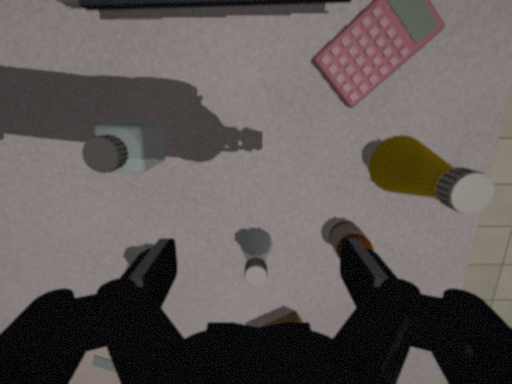

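Cap is at px (256,274), x=.610. The reagent bottle starts at x≈.726, so it is clear of the fingers (.667).

Request:
servo_tool --commands '[{"x":-40,"y":-1,"z":10,"wx":0,"wy":0,"wz":0,"claw":1},{"x":-85,"y":-2,"z":30,"wx":0,"wy":0,"wz":0,"claw":1},{"x":-118,"y":-2,"z":60,"wx":0,"wy":0,"wz":0,"claw":1},{"x":-124,"y":-2,"z":90,"wx":0,"wy":0,"wz":0,"claw":1},{"x":-124,"y":-2,"z":110,"wx":0,"wy":0,"wz":0,"claw":1},{"x":-124,"y":-2,"z":150,"wx":0,"wy":0,"wz":0,"claw":1},{"x":-124,"y":-2,"z":180,"wx":0,"wy":0,"wz":0,"claw":1},{"x":-124,"y":-2,"z":190,"wx":0,"wy":0,"wz":0,"claw":1}]'

```text
t: 11.6
tcp_pos: [0.6098, -0.2588, 0.0582]
eef_rot: [[-0.0, 1.0, -0.003], [1.0, 0.0, 0.001], [0.001, -0.003, -1.0]]
force: [-0.0, -0.2, 1.0]
opening: 0.0853
grip_force: 0.0
```

Request:
servo_tool --commands '[{"x":0,"y":0,"z":0,"wx":0,"wy":0,"wz":0,"claw":0.2},{"x":0,"y":0,"z":0,"wx":0,"wy":0,"wz":0,"claw":0.2},{"x":0,"y":0,"z":0,"wx":0,"wy":0,"wz":0,"claw":0.2},{"x":0,"y":0,"z":0,"wx":0,"wy":0,"wz":0,"claw":0.2},{"x":0,"y":0,"z":0,"wx":0,"wy":0,"wz":0,"claw":0.2},{"x":0,"y":0,"z":0,"wx":0,"wy":0,"wz":0,"claw":0.2},{"x":0,"y":0,"z":0,"wx":0,"wy":0,"wz":0,"claw":0.2},{"x":0,"y":0,"z":0,"wx":0,"wy":0,"wz":0,"claw":0.2}]'

```text
t: 12.6
tcp_pos: [0.6116, -0.2598, 0.0615]
eef_rot: [[0.0, 1.0, 0.002], [1.0, -0.0, -0.001], [-0.001, 0.002, -1.0]]
force: [-1.3, 0.4, 7.2]
opening: 0.0266
grip_force: 49.0
```

Request:
servo_tool --commands '[{"x":0,"y":0,"z":-20,"wx":0,"wy":0,"wz":0,"claw":0.2},{"x":0,"y":0,"z":-55,"wx":0,"wy":0,"wz":0,"claw":0.2},{"x":15,"y":-5,"z":-95,"wx":0,"wy":0,"wz":0,"claw":0.2},{"x":45,"y":-20,"z":-128,"wx":0,"wy":0,"wz":0,"claw":0.2},{"x":90,"y":-40,"z":-140,"wx":0,"wy":0,"wz":0,"claw":0.2},{"x":135,"y":-60,"z":-140,"wx":0,"wy":0,"wz":0,"claw":0.2},{"x":182,"y":-80,"z":-140,"wx":0,"wy":0,"wz":0,"claw":0.2},{"x":230,"y":-95,"z":-140,"wx":0,"wy":0,"wz":0,"claw":0.2}]'

```text
t: 13.6
tcp_pos: [0.5149, -0.0283, 0.2005]
eef_rot: [[0.0, 1.0, 0.0], [1.0, -0.0, -0.0], [-0.0, 0.0, -1.0]]
force: [1.7, 0.3, -0.0]
opening: 0.027
grip_force: 49.2
```

Request:
servo_tool --commands '[{"x":50,"y":-10,"z":0,"wx":0,"wy":0,"wz":0,"claw":0.2},{"x":100,"y":-14,"z":0,"wx":0,"wy":0,"wz":0,"claw":0.2},{"x":150,"y":-15,"z":0,"wx":0,"wy":0,"wz":0,"claw":0.2},{"x":200,"y":-15,"z":0,"wx":0,"wy":0,"wz":0,"claw":0.2},{"x":245,"y":-15,"z":0,"wx":0,"wy":0,"wz":0,"claw":0.2},{"x":280,"y":-15,"z":0,"wx":0,"wy":0,"wz":0,"claw":0.2},{"x":297,"y":-15,"z":0,"wx":0,"wy":0,"wz":0,"claw":0.2},{"x":297,"y":-15,"z":0,"wx":0,"wy":0,"wz":0,"claw":0.2}]'

```text
t: 14.6
tcp_pos: [0.5007, 0.2679, 0.2001]
eef_rot: [[-0.001, 1.0, -0.0], [1.0, 0.001, -0.0], [-0.0, -0.0, -1.0]]
force: [-0.2, -0.2, -0.1]
opening: 0.0268
grip_force: 49.2
```

Request:
servo_tool --commands '[{"x":0,"y":0,"z":0,"wx":0,"wy":0,"wz":0,"claw":0.2},{"x":0,"y":0,"z":0,"wx":0,"wy":0,"wz":0,"claw":0.2},{"x":0,"y":0,"z":0,"wx":0,"wy":0,"wz":0,"claw":0.2},{"x":0,"y":0,"z":0,"wx":0,"wy":0,"wz":0,"claw":0.2},{"x":0,"y":0,"z":0,"wx":0,"wy":0,"wz":0,"claw":0.2},{"x":0,"y":0,"z":0,"wx":0,"wy":0,"wz":0,"claw":0.2},{"x":0,"y":0,"z":0,"wx":0,"wy":0,"wz":0,"claw":0.2},{"x":0,"y":0,"z":0,"wx":0,"wy":0,"wz":0,"claw":0.2}]'

```text
t: 15.6
tcp_pos: [0.501, 0.2675, 0.2003]
eef_rot: [[-0.0, 1.0, -0.0], [1.0, 0.0, 0.0], [0.0, -0.0, -1.0]]
force: [0.2, 0.3, -1.2]
opening: 0.0268
grip_force: 49.2
```

```bash
python3 - <<'E'
from h import *
from rig import env
b=env.snapshot("side");o,s,T=wrist();print(o["tcp_pos"],o["opening"])
W=world(b);m=(abs(W[...,0]-.5)<.02)&(abs(W[...,1]-.27)<.025)&(W[...,2]>.19)&(W[...,2]<.26)
cv2.imwrite("pics/p2.png",np.hstack([cv2.resize(s["frame"],None,fx=.8,fy=.8),cv2.resize(b["frame"][170:370,200:400],(307,307))]))
E
```

```text
[0.50099713 0.26750982 0.20027216] 0.026618724425773885
```

View pics/p2.png

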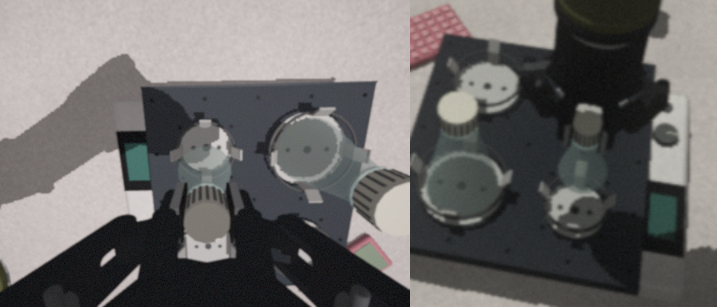

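The large flask sits inside its clamp, and the small one hangs over its own clamp. Lowering.

Request:
servo_tool --commands '[{"x":-1,"y":0,"z":12,"wx":0,"wy":0,"wz":0,"claw":0.2},{"x":-1,"y":0,"z":26,"wx":0,"wy":0,"wz":0,"claw":0.2},{"x":-1,"y":0,"z":38,"wx":0,"wy":0,"wz":0,"claw":0.2},{"x":-1,"y":0,"z":49,"wx":0,"wy":0,"wz":0,"claw":0.2},{"x":-1,"y":0,"z":58,"wx":0,"wy":0,"wz":0,"claw":0.2},{"x":-1,"y":0,"z":64,"wx":0,"wy":0,"wz":0,"claw":0.2},{"x":-1,"y":0,"z":67,"wx":0,"wy":0,"wz":0,"claw":0.2},{"x":-1,"y":0,"z":67,"wx":0,"wy":0,"wz":0,"claw":0.2}]'

```text
t: 16.7
tcp_pos: [0.501, 0.2665, 0.1333]
eef_rot: [[0.0, 1.0, -0.0], [1.0, -0.0, 0.0], [0.0, -0.0, -1.0]]
force: [0.2, 0.9, -1.4]
opening: 0.0266
grip_force: 49.2
```

Request:
servo_tool --commands '[{"x":0,"y":0,"z":0.7,"wx":0,"wy":0,"wz":0,"claw":0.2},{"x":0,"y":0,"z":1.4,"wx":0,"wy":0,"wz":0,"claw":0.2},{"x":0,"y":0,"z":2,"wx":0,"wy":0,"wz":0,"claw":0.2},{"x":0,"y":0,"z":2,"wx":0,"wy":0,"wz":0,"claw":0.2},{"x":0,"y":0,"z":2,"wx":0,"wy":0,"wz":0,"claw":0.2},{"x":0,"y":0,"z":2,"wx":0,"wy":0,"wz":0,"claw":0.2},{"x":0,"y":0,"z":2,"wx":0,"wy":0,"wz":0,"claw":0.2},{"x":0,"y":0,"z":2,"wx":0,"wy":0,"wz":0,"claw":0.2}]'

```text
t: 17.7
tcp_pos: [0.5011, 0.2666, 0.1315]
eef_rot: [[0.0, 1.0, 0.0], [1.0, -0.0, 0.0], [0.0, 0.0, -1.0]]
force: [-1.1, -0.3, 5.4]
opening: 0.0269
grip_force: 49.6
```

Seated. Releasing, rising, then heading for the medium flask at (.443,-.297).

Request:
servo_tool --commands '[{"x":0,"y":0,"z":0,"wx":0,"wy":0,"wz":0,"claw":0.5},{"x":0,"y":0,"z":0,"wx":0,"wy":0,"wz":0,"claw":0.8},{"x":0,"y":0,"z":0,"wx":0,"wy":0,"wz":0,"claw":1},{"x":0,"y":0,"z":-5,"wx":0,"wy":0,"wz":0,"claw":1},{"x":0,"y":0,"z":-20,"wx":0,"wy":0,"wz":0,"claw":1},{"x":0,"y":0,"z":-50,"wx":0,"wy":0,"wz":0,"claw":1},{"x":0,"y":0,"z":-90,"wx":0,"wy":0,"wz":0,"claw":1},{"x":0,"y":0,"z":-110,"wx":0,"wy":0,"wz":0,"claw":1}]'

```text
t: 18.7
tcp_pos: [0.5016, 0.2671, 0.2448]
eef_rot: [[-0.0, 1.0, 0.003], [1.0, 0.0, 0.002], [0.002, 0.003, -1.0]]
force: [0.2, 0.3, 0.2]
opening: 0.0854
grip_force: 0.0
```

Request:
servo_tool --commands '[{"x":-40,"y":-3,"z":0,"wx":0,"wy":0,"wz":0,"claw":1},{"x":-95,"y":-7,"z":0,"wx":0,"wy":0,"wz":0,"claw":1},{"x":-150,"y":-12,"z":0,"wx":0,"wy":0,"wz":0,"claw":1},{"x":-205,"y":-18,"z":0,"wx":0,"wy":0,"wz":0,"claw":1},{"x":-260,"y":-25,"z":0,"wx":0,"wy":0,"wz":0,"claw":1},{"x":-315,"y":-32,"z":0,"wx":0,"wy":0,"wz":0,"claw":1},{"x":-370,"y":-38,"z":0,"wx":0,"wy":0,"wz":0,"claw":1},{"x":-405,"y":-42,"z":0,"wx":0,"wy":0,"wz":0,"claw":1}]'

```text
t: 19.7
tcp_pos: [0.4585, -0.1414, 0.2426]
eef_rot: [[0.003, 1.0, 0.001], [1.0, -0.003, -0.001], [-0.001, 0.001, -1.0]]
force: [0.0, 0.9, -0.3]
opening: 0.0854
grip_force: 0.0
```

```bash
python3 - <<'E'
from h import *
caps()
o,s,T=cap(.4425,-.2975,.12,.017)
pickle.dump((o,s,T),open("w5.pkl","wb"));cv2.imwrite("pics/w5.png",s["frame"])
E
```

```text
scene [182. 102.] 80 [ 0.4444 -0.2965  0.1178] mid [ 0.4427 -0.2968  0.118 ]
scene [248. 119.] 43 [ 0.4589 -0.0991  0.1179] mid [ 0.4581 -0.0991  0.118 ]
scene [245. 129.] 53 [ 0.4688 -0.1042  0.0878] mid [ 0.4642 -0.1072  0.089 ]
scene [325. 144.] 80 [0.4674 0.1157 0.1017] mid [0.4679 0.1162 0.1022]
scene [387. 148.] 85 [0.5018 0.2636 0.1602] mid [0.5014 0.2642 0.1603]
scene [389. 172.] 233 [0.631  0.265  0.2162] mid [0.6302 0.2647 0.2157]
scene [177. 212.] 238 [ 0.8122 -0.1385  0.1462] mid [ 0.8112 -0.1386  0.1458]
side [369.  90.] 95 [ 0.4419 -0.2962  0.1203] mid [ 0.4423 -0.295   0.1202]
side [197.  99.] 158 [ 0.8097 -0.1374  0.1485] mid [ 0.8094 -0.1373  0.1484]
side [356. 144.] 100 [ 0.4571 -0.1011  0.1203] mid [ 0.4568 -0.1025  0.1202]
side [353. 156.] 127 [ 0.4587 -0.095   0.0901] mid [ 0.4572 -0.0984  0.095 ]
side [231. 240.] 437 [0.6275 0.2668 0.2185] mid [0.6274 0.2663 0.2187]
side [313. 275.] 200 [0.4983 0.2647 0.1626] mid [0.4982 0.2637 0.1629]
tcp [ 0.4582 -0.1431  0.2423] cap px 245 314 [21. 29.] pos [ 0.4427 -0.2963  0.12  ] depth z [ 0.4427 -0.2966  0.1197]
cap top in tool mm [-153.1  -14.5  122.7] max size px 514
```

View pics/w5.png

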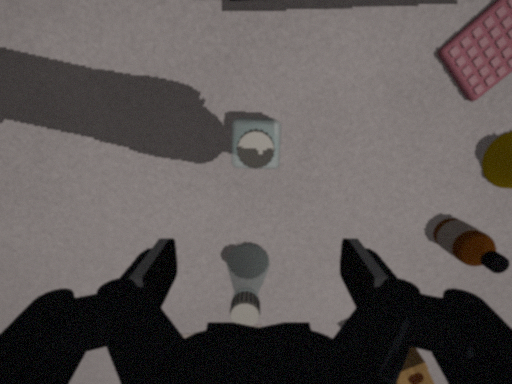

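Small is placed (cap at .500,.264, top .162). The medium cap is at px (245,314), giving (.4427,-.2965).

Request:
servo_tool --commands '[{"x":-40,"y":-4,"z":0,"wx":0,"wy":0,"wz":0,"claw":1},{"x":-90,"y":-9,"z":15,"wx":0,"wy":0,"wz":0,"claw":1},{"x":-135,"y":-14,"z":35,"wx":0,"wy":0,"wz":0,"claw":1},{"x":-154.5,"y":-15.5,"z":60,"wx":0,"wy":0,"wz":0,"claw":1},{"x":-154.5,"y":-15.5,"z":80,"wx":0,"wy":0,"wz":0,"claw":1},{"x":-154.5,"y":-15.5,"z":115,"wx":0,"wy":0,"wz":0,"claw":1},{"x":-154.5,"y":-15.5,"z":145,"wx":0,"wy":0,"wz":0,"claw":1},{"x":-154.5,"y":-15.5,"z":154,"wx":0,"wy":0,"wz":0,"claw":1}]'

```text
t: 20.85
tcp_pos: [0.4437, -0.2912, 0.0864]
eef_rot: [[-0.002, 1.0, -0.001], [1.0, 0.002, 0.002], [0.002, -0.001, -1.0]]
force: [0.0, -0.1, -0.1]
opening: 0.0856
grip_force: 0.0
```

Request:
servo_tool --commands '[{"x":0,"y":0,"z":0,"wx":0,"wy":0,"wz":0,"claw":0.25},{"x":0,"y":0,"z":0,"wx":0,"wy":0,"wz":0,"claw":0.25},{"x":0,"y":0,"z":0,"wx":0,"wy":0,"wz":0,"claw":0.25},{"x":0,"y":0,"z":0,"wx":0,"wy":0,"wz":0,"claw":0.25},{"x":0,"y":0,"z":0,"wx":0,"wy":0,"wz":0,"claw":0.25},{"x":0,"y":0,"z":0,"wx":0,"wy":0,"wz":0,"claw":0.25},{"x":0,"y":0,"z":0,"wx":0,"wy":0,"wz":0,"claw":0.25},{"x":0,"y":0,"z":0,"wx":0,"wy":0,"wz":0,"claw":0.25}]'

```text
t: 21.85
tcp_pos: [0.4438, -0.2934, 0.0885]
eef_rot: [[0.0, 1.0, 0.001], [1.0, -0.0, -0.001], [-0.001, 0.001, -1.0]]
force: [-1.4, -0.0, 4.3]
opening: 0.0326
grip_force: 49.1
```

```bash
python3 - <<'E'
from h import *
o,s,T=pickle.load(open("w5.pkl","rb"));W=world(s,T)
for lo in(.03,.05,.07):
    m=((W[...,2]>lo)&(abs(W[...,0]-.457)<.05)&(abs(W[...,1]+.107)<.05))
    p=((W[m][:,:2]-[.457,-.107])*1000).astype(np.float32);print(len(p),cv2.minAreaRect(p))
# square clamp edges from w3
o,s,T=pickle.load(open("w3.pkl","rb"))
for a,b in(((150,437),(212,436)),):
    P=[ray(s,130+x*26/60,20+y*26/60,.07,T) for x,y in(a,b)];d=P[1]-P[0];print("clamp yaw",np.degrees(np.arctan2(d[1],d[0])))
W=world(s,T);g=cv2.cvtColor(s["frame"],cv2.COLOR_BGR2GRAY);m=(abs(W[...,2]-.07)<.004)&(g>120)&(abs(W[...,0]-.5036)<.04)&(abs(W[...,1]-.1169)<.04)
p=((W[m][:,:2]-[.5036,.1169])*1000).astype(np.float32);print(len(p),cv2.minAreaRect(p))
E
```

```text
27915 ((0.22856521606445312, -6.599739074707031), (84.508056640625, 100.13249206542969), 89.53347778320312)
27897 ((0.22856521606445312, -6.599739074707031), (84.508056640625, 100.13249206542969), 89.53347778320312)
27873 ((0.22856521606445312, -6.599739074707031), (84.508056640625, 100.13249206542969), 89.53347778320312)
clamp yaw 1.041281498700728
2062 ((0.9020271301269531, -0.803253173828125), (71.81585693359375, 69.92060089111328), 1.4391428232192993)
```

Request:
servo_tool --commands '[{"x":0,"y":0,"z":-20,"wx":0,"wy":0,"wz":0,"claw":0.25},{"x":0,"y":0,"z":-55,"wx":0,"wy":0,"wz":0,"claw":0.25},{"x":10,"y":5,"z":-95,"wx":0,"wy":0,"wz":0,"claw":0.25},{"x":35,"y":16,"z":-128,"wx":0,"wy":0,"wz":0,"claw":0.25},{"x":70,"y":34,"z":-145,"wx":0,"wy":0,"wz":0,"claw":0.25},{"x":110,"y":54,"z":-147,"wx":0,"wy":0,"wz":0,"claw":0.25},{"x":150,"y":74,"z":-147,"wx":0,"wy":0,"wz":0,"claw":0.25},{"x":190,"y":94,"z":-147,"wx":0,"wy":0,"wz":0,"claw":0.25}]'

```text
t: 22.85
tcp_pos: [0.5379, -0.1018, 0.2349]
eef_rot: [[0.0, 1.0, 0.001], [1.0, -0.0, -0.0], [-0.0, 0.001, -1.0]]
force: [0.5, 0.9, -1.3]
opening: 0.0331
grip_force: 49.8
```

Request:
servo_tool --commands '[{"x":40,"y":20,"z":0,"wx":0,"wy":0,"wz":0,"claw":0.25},{"x":85,"y":40,"z":0,"wx":0,"wy":0,"wz":0,"claw":0.25},{"x":130,"y":60,"z":0,"wx":0,"wy":0,"wz":0,"claw":0.25},{"x":175,"y":78,"z":0,"wx":0,"wy":0,"wz":0,"claw":0.25},{"x":210,"y":90,"z":0,"wx":0,"wy":0,"wz":0,"claw":0.25},{"x":226,"y":95,"z":0,"wx":0,"wy":0,"wz":0,"claw":0.25},{"x":226,"y":95,"z":0,"wx":0,"wy":0,"wz":0,"claw":0.25},{"x":226,"y":95,"z":0,"wx":0,"wy":0,"wz":0,"claw":0.25}]'

```text
t: 23.85
tcp_pos: [0.6323, 0.1205, 0.2344]
eef_rot: [[0.002, 1.0, -0.0], [1.0, -0.002, -0.002], [-0.002, -0.0, -1.0]]
force: [-0.6, -0.0, -1.0]
opening: 0.0324
grip_force: 49.8
```

```bash
python3 - <<'E'
from h import *
from rig import env
print(env.get_obs()["tcp_pos"])
a=env.snapshot("scene");b=env.snapshot("side")
cv2.imwrite("pics/p3.png",np.hstack([cv2.resize(a["frame"][90:270,270:430],None,fx=2.4,fy=2.4),cv2.resize(b["frame"][120:360,180:390],None,fx=1.8,fy=1.8)]))
E
```

```text
[0.63233585 0.1204991  0.23439197]
```

View pics/p3.png

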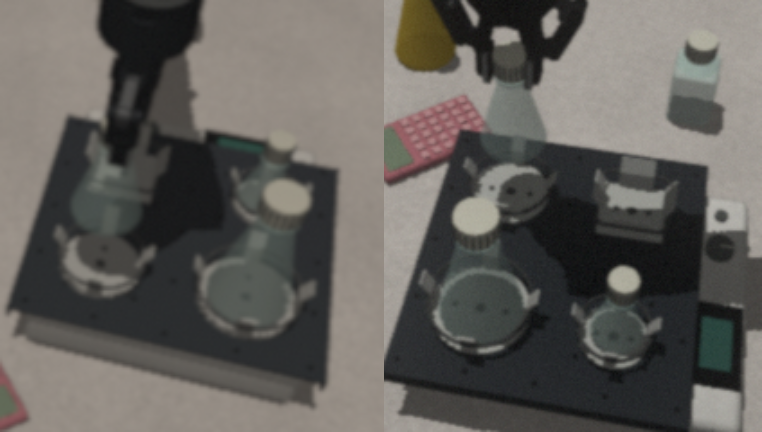

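Large and small are standing in their clamps, and the medium flask hangs upright over its own. Lowering.

Request:
servo_tool --commands '[{"x":0,"y":0.5,"z":12,"wx":0,"wy":0,"wz":0,"claw":0.25},{"x":0,"y":0.5,"z":28,"wx":0,"wy":0,"wz":0,"claw":0.25},{"x":0,"y":0.5,"z":43,"wx":0,"wy":0,"wz":0,"claw":0.25},{"x":0,"y":0.5,"z":55,"wx":0,"wy":0,"wz":0,"claw":0.25},{"x":0,"y":0.5,"z":65,"wx":0,"wy":0,"wz":0,"claw":0.25},{"x":0,"y":0.5,"z":71,"wx":0,"wy":0,"wz":0,"claw":0.25},{"x":0,"y":0.5,"z":74,"wx":0,"wy":0,"wz":0,"claw":0.25},{"x":0,"y":0.5,"z":74,"wx":0,"wy":0,"wz":0,"claw":0.25}]'

```text
t: 24.95
tcp_pos: [0.6331, 0.123, 0.1604]
eef_rot: [[-0.0, 1.0, 0.0], [1.0, 0.0, 0.0], [0.0, 0.0, -1.0]]
force: [-0.1, 0.2, -1.3]
opening: 0.0332
grip_force: 49.8
```

Request:
servo_tool --commands '[{"x":0,"y":0,"z":0.7,"wx":0,"wy":0,"wz":0,"claw":0.25},{"x":0,"y":0,"z":1.4,"wx":0,"wy":0,"wz":0,"claw":0.25},{"x":0,"y":0,"z":2,"wx":0,"wy":0,"wz":0,"claw":0.25},{"x":0,"y":0,"z":2,"wx":0,"wy":0,"wz":0,"claw":0.25},{"x":0,"y":0,"z":2,"wx":0,"wy":0,"wz":0,"claw":0.25},{"x":0,"y":0,"z":2,"wx":0,"wy":0,"wz":0,"claw":0.25},{"x":0,"y":0,"z":2,"wx":0,"wy":0,"wz":0,"claw":0.25},{"x":0,"y":0,"z":2,"wx":0,"wy":0,"wz":0,"claw":0.25}]'

```text
t: 25.95
tcp_pos: [0.6331, 0.123, 0.1586]
eef_rot: [[-0.0, 1.0, 0.0], [1.0, 0.0, 0.0], [0.0, 0.0, -1.0]]
force: [-2.0, 0.9, 5.0]
opening: 0.0329
grip_force: 50.2
```

Request:
servo_tool --commands '[{"x":0,"y":0,"z":0,"wx":0,"wy":0,"wz":0,"claw":0.6},{"x":0,"y":0,"z":0,"wx":0,"wy":0,"wz":0,"claw":0.8},{"x":0,"y":0,"z":0,"wx":0,"wy":0,"wz":0,"claw":1},{"x":0,"y":0,"z":-5,"wx":0,"wy":0,"wz":0,"claw":1},{"x":0,"y":0,"z":-20,"wx":0,"wy":0,"wz":0,"claw":1},{"x":0,"y":0,"z":-50,"wx":0,"wy":0,"wz":0,"claw":1},{"x":0,"y":0,"z":-85,"wx":0,"wy":0,"wz":0,"claw":1},{"x":0,"y":0,"z":-100,"wx":0,"wy":0,"wz":0,"claw":1}]'

```text
t: 26.95
tcp_pos: [0.6339, 0.1233, 0.2615]
eef_rot: [[0.0, 1.0, 0.004], [1.0, -0.0, 0.001], [0.001, 0.004, -1.0]]
force: [0.4, -0.3, 0.1]
opening: 0.0853
grip_force: 0.0
```

Request:
servo_tool --commands '[{"x":-30,"y":-20,"z":0,"wx":0,"wy":0,"wz":0,"claw":1},{"x":-75,"y":-50,"z":0,"wx":0,"wy":0,"wz":0,"claw":1},{"x":-125,"y":-83,"z":0,"wx":0,"wy":0,"wz":0,"claw":1},{"x":-175,"y":-116,"z":0,"wx":0,"wy":0,"wz":0,"claw":1},{"x":-220,"y":-148,"z":0,"wx":0,"wy":0,"wz":0,"claw":1},{"x":-250,"y":-170,"z":0,"wx":0,"wy":0,"wz":0,"claw":1},{"x":-260,"y":-176,"z":0,"wx":0,"wy":0,"wz":0,"claw":1},{"x":-260,"y":-176,"z":0,"wx":0,"wy":0,"wz":0,"claw":1}]'

```text
t: 27.95
tcp_pos: [0.4571, -0.1371, 0.2584]
eef_rot: [[0.001, 1.0, 0.0], [1.0, -0.001, 0.0], [0.0, 0.0, -1.0]]
force: [1.0, -0.5, -0.7]
opening: 0.0857
grip_force: 0.0
```

```bash
python3 - <<'E'
from h import *
caps()
o,s,T=cap(.457,-.107,.12,.018)
for nm in(0,1):
    if nm:o,s,T=pickle.load(open("w5.pkl","rb"))
    W=world(s,T)
    for lo,hi in((.03,.09),(.06,.088),(.075,.086)):
        m=((W[...,2]>lo)&(W[...,2]<hi)&(abs(W[...,0]-.457)<.045)&(abs(W[...,1]+.107)<.045)).astype(np.uint8)
        m=cv2.morphologyEx(m,cv2.MORPH_OPEN,np.ones((3,3),np.uint8))>0
        p=((W[m][:,:2]-[.457,-.107])*1000).astype(np.float32);print(len(p),cv2.minAreaRect(p))
a=cv2.resize(pickle.load(open("w5.pkl","rb"))[1]["frame"][110:180,220:290],None,fx=8,fy=8,interpolation=2);cv2.imwrite("pics/b2.png",a)
E
```

```text
scene [245. 129.] 46 [ 0.4694 -0.1034  0.0884] mid [ 0.4642 -0.1076  0.089 ]
scene [325. 144.] 79 [0.4676 0.1154 0.1022] mid [0.4684 0.1159 0.1025]
scene [387. 148.] 84 [0.5016 0.2634 0.16  ] mid [0.5015 0.2638 0.1597]
scene [317. 166.] 152 [0.6333 0.1185 0.1882] mid [0.6317 0.1184 0.1875]
scene [389. 172.] 232 [0.631  0.265  0.2162] mid [0.6302 0.2648 0.2159]
scene [177. 212.] 235 [ 0.8122 -0.1385  0.1463] mid [ 0.8115 -0.1392  0.1459]
side [197.  99.] 159 [ 0.81   -0.1373  0.1485] mid [ 0.8104 -0.1381  0.1488]
side [353. 157.] 129 [ 0.4579 -0.095   0.0909] mid [ 0.4555 -0.0977  0.0934]
side [250. 183.] 211 [0.6307 0.1202 0.1907] mid [0.6306 0.1192 0.1906]
side [231. 240.] 431 [0.6275 0.2668 0.2186] mid [0.6274 0.2669 0.2187]
side [313. 275.] 198 [0.4983 0.2646 0.1626] mid [0.4982 0.264  0.1621]
tcp [ 0.4579 -0.1357  0.2583] cap px 257 143 [11. 23.] pos [ 0.4575 -0.0968  0.12  ] depth z [ 0.4583 -0.1015  0.1195]
cap top in tool mm [ 38.8  -0.4 138.3] max size px 244
1141 ((-0.1208038330078125, -1.3320293426513672), (53.73119354248047, 53.573936462402344), 88.44244384765625)
1039 ((-0.1208038330078125, -1.3320293426513672), (53.73119354248047, 53.573936462402344), 88.44244384765625)
896 ((-0.05077171325683594, -1.336935043334961), (53.696495056152344, 53.41998291015625), 88.37203216552734)
1223 ((-0.044200897216796875, -1.1719722747802734), (53.22562026977539, 53.34638595581055), 87.86524963378906)
1133 ((-0.044200897216796875, -1.1719722747802734), (53.22562026977539, 53.34638595581055), 87.86524963378906)
1004 ((-0.08098983764648438, -1.2021732330322266), (53.11469650268555, 53.345035552978516), 87.72323608398438)
```

View pics/b2.png

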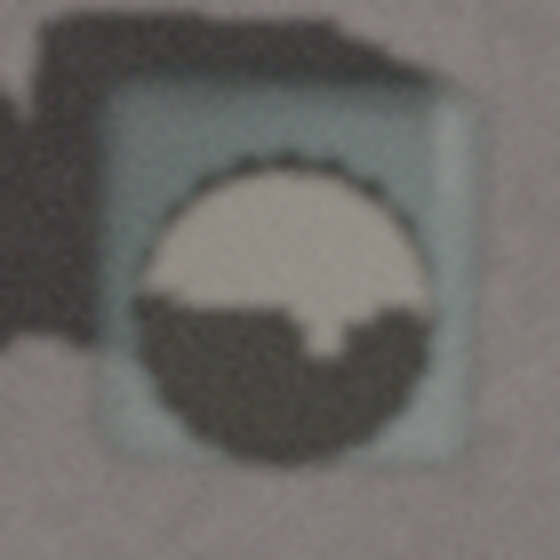

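Medium is standing in its clamp (.632,.119, top .19). The square bottle body is at (.457,-.108) with yaw about -2°. Its clamp is at about +1°, so I'll turn 3° on the way. I'm gripping a bit higher to keep clear of the shoulder.

Request:
servo_tool --commands '[{"x":10,"y":0,"z":20,"wx":0,"wy":0,"wz":0,"claw":1},{"x":22,"y":0,"z":60,"wx":0,"wy":0,"wz":0,"claw":1},{"x":28,"y":0,"z":100,"wx":0,"wy":0,"wz":0,"claw":1},{"x":28,"y":0,"z":135,"wx":0,"wy":0,"wz":0,"claw":1},{"x":28,"y":0,"z":155,"wx":0,"wy":0,"wz":0,"claw":1},{"x":28,"y":0,"z":164,"wx":0,"wy":0,"wz":0,"claw":1},{"x":28,"y":0,"z":164,"wx":0,"wy":0,"wz":0,"claw":1},{"x":28,"y":0,"z":164,"wx":0,"wy":0,"wz":0,"claw":1}]'

```text
t: 29.1
tcp_pos: [0.4577, -0.1089, 0.095]
eef_rot: [[-0.0, 1.0, 0.001], [1.0, 0.0, -0.0], [-0.0, 0.001, -1.0]]
force: [-0.1, -0.6, 0.4]
opening: 0.0854
grip_force: 0.0
```

Request:
servo_tool --commands '[{"x":0,"y":0,"z":0,"wx":0,"wy":0,"wz":0,"claw":0.28},{"x":0,"y":0,"z":0,"wx":0,"wy":0,"wz":0,"claw":0.28},{"x":0,"y":0,"z":0,"wx":0,"wy":0,"wz":0,"claw":0.28},{"x":0,"y":0,"z":0,"wx":0,"wy":0,"wz":0,"claw":0.28},{"x":0,"y":0,"z":0,"wx":0,"wy":0,"wz":0,"claw":0.28},{"x":0,"y":0,"z":0,"wx":0,"wy":0,"wz":0,"claw":0.28},{"x":0,"y":0,"z":0,"wx":0,"wy":0,"wz":0,"claw":0.28},{"x":0,"y":0,"z":0,"wx":0,"wy":0,"wz":0,"claw":0.28}]' --grip_force 55

```text
t: 30.1
tcp_pos: [0.457, -0.1091, 0.0948]
eef_rot: [[0.0, 1.0, 0.0], [1.0, -0.0, -0.0], [-0.0, 0.0, -1.0]]
force: [-1.6, -0.3, 4.9]
opening: 0.0345
grip_force: 54.2
```

Request:
servo_tool --commands '[{"x":0,"y":0,"z":-20,"wx":0,"wy":0,"wz":0,"claw":0.28},{"x":0,"y":0,"z":-55,"wx":0,"wy":0,"wz":0,"claw":0.28},{"x":0,"y":0,"z":-95,"wx":0,"wy":0,"wz":-0.02,"claw":0.28},{"x":20,"y":4,"z":-128,"wx":0,"wy":0,"wz":-0.04,"claw":0.28},{"x":55,"y":12,"z":-140,"wx":0,"wy":0,"wz":-0.052,"claw":0.28},{"x":95,"y":20,"z":-140,"wx":0,"wy":0,"wz":-0.052,"claw":0.28},{"x":140,"y":30,"z":-140,"wx":0,"wy":0,"wz":-0.052,"claw":0.28},{"x":180,"y":38,"z":-140,"wx":0,"wy":0,"wz":-0.052,"claw":0.28}]'

```text
t: 31.1
tcp_pos: [0.4949, 0.0725, 0.2343]
eef_rot: [[-0.052, 0.999, -0.0], [0.999, 0.052, 0.0], [0.0, -0.0, -1.0]]
force: [0.4, -0.7, -2.2]
opening: 0.0341
grip_force: 55.1
```

Request:
servo_tool --commands '[{"x":25,"y":6,"z":0,"wx":0,"wy":0,"wz":0,"claw":0.28},{"x":40,"y":9,"z":0,"wx":0,"wy":0,"wz":0,"claw":0.28},{"x":45,"y":9,"z":0,"wx":0,"wy":0,"wz":0,"claw":0.28},{"x":45,"y":9,"z":0,"wx":0,"wy":0,"wz":0,"claw":0.28},{"x":45,"y":9,"z":0,"wx":0,"wy":0,"wz":0,"claw":0.28},{"x":45,"y":9,"z":0,"wx":0,"wy":0,"wz":0,"claw":0.28},{"x":45,"y":9,"z":0,"wx":0,"wy":0,"wz":0,"claw":0.28},{"x":45,"y":9,"z":0,"wx":0,"wy":0,"wz":0,"claw":0.28}]'

```text
t: 32.1
tcp_pos: [0.5017, 0.1162, 0.2343]
eef_rot: [[-0.052, 0.999, 0.0], [0.999, 0.052, 0.0], [0.0, 0.0, -1.0]]
force: [-0.2, -0.1, -1.3]
opening: 0.0341
grip_force: 55.1
```

The 3° turn went the right way, and x needs +2 mm. Lowering.

Request:
servo_tool --commands '[{"x":0,"y":2,"z":10,"wx":0,"wy":0,"wz":0,"claw":0.28},{"x":0,"y":2,"z":24,"wx":0,"wy":0,"wz":0,"claw":0.28},{"x":0,"y":2,"z":36,"wx":0,"wy":0,"wz":0,"claw":0.28},{"x":0,"y":2,"z":47,"wx":0,"wy":0,"wz":0,"claw":0.28},{"x":0,"y":2,"z":57,"wx":0,"wy":0,"wz":0,"claw":0.28},{"x":0,"y":2,"z":64,"wx":0,"wy":0,"wz":0,"claw":0.28},{"x":0,"y":2,"z":68,"wx":0,"wy":0,"wz":0,"claw":0.28},{"x":0,"y":2,"z":68,"wx":0,"wy":0,"wz":0,"claw":0.28}]'

```text
t: 33.1
tcp_pos: [0.5036, 0.1165, 0.1662]
eef_rot: [[-0.052, 0.999, -0.0], [0.999, 0.052, -0.0], [-0.0, -0.0, -1.0]]
force: [0.1, -0.7, -1.8]
opening: 0.0344
grip_force: 55.1
```

Request:
servo_tool --commands '[{"x":0,"y":0,"z":0.7,"wx":0,"wy":0,"wz":0,"claw":0.28},{"x":0,"y":0,"z":1.4,"wx":0,"wy":0,"wz":0,"claw":0.28},{"x":0,"y":0,"z":2,"wx":0,"wy":0,"wz":0,"claw":0.28},{"x":0,"y":0,"z":2,"wx":0,"wy":0,"wz":0,"claw":0.28},{"x":0,"y":0,"z":2,"wx":0,"wy":0,"wz":0,"claw":0.28},{"x":0,"y":0,"z":2,"wx":0,"wy":0,"wz":0,"claw":0.28},{"x":0,"y":0,"z":2,"wx":0,"wy":0,"wz":0,"claw":0.28},{"x":0,"y":0,"z":2,"wx":0,"wy":0,"wz":0,"claw":0.28}]'

```text
t: 34.1
tcp_pos: [0.5038, 0.1166, 0.1648]
eef_rot: [[-0.052, 0.999, 0.001], [0.999, 0.052, 0.0], [0.0, 0.001, -1.0]]
force: [-1.9, -1.0, 5.8]
opening: 0.0342
grip_force: 55.7
```

Contact is at exactly 70 mm. Releasing and backing off.

Request:
servo_tool --commands '[{"x":0,"y":0,"z":0,"wx":0,"wy":0,"wz":0,"claw":0.6},{"x":0,"y":0,"z":0,"wx":0,"wy":0,"wz":0,"claw":0.8},{"x":0,"y":0,"z":0,"wx":0,"wy":0,"wz":0,"claw":1},{"x":0,"y":0,"z":-5,"wx":0,"wy":0,"wz":0,"claw":1},{"x":0,"y":0,"z":-20,"wx":0,"wy":0,"wz":0,"claw":1},{"x":0,"y":0,"z":-50,"wx":0,"wy":0,"wz":0,"claw":1},{"x":0,"y":0,"z":-90,"wx":0,"wy":0,"wz":0,"claw":1},{"x":0,"y":0,"z":-120,"wx":0,"wy":0,"wz":0,"claw":1}]'

```text
t: 35.1
tcp_pos: [0.5039, 0.1167, 0.2872]
eef_rot: [[-0.052, 0.999, 0.002], [0.999, 0.052, 0.001], [0.001, 0.002, -1.0]]
force: [-0.1, -0.2, -0.1]
opening: 0.0855
grip_force: 0.0
```

Request:
servo_tool --commands '[{"x":-30,"y":0,"z":-5,"wx":0,"wy":0,"wz":0,"claw":1},{"x":-80,"y":0,"z":-10,"wx":0,"wy":0,"wz":0,"claw":1},{"x":-130,"y":0,"z":-10,"wx":0,"wy":0,"wz":0,"claw":1},{"x":-180,"y":0,"z":-10,"wx":0,"wy":0,"wz":0,"claw":1},{"x":-210,"y":0,"z":-10,"wx":0,"wy":0,"wz":0,"claw":1},{"x":-220,"y":0,"z":-10,"wx":0,"wy":0,"wz":0,"claw":1},{"x":-220,"y":0,"z":-10,"wx":0,"wy":0,"wz":0,"claw":1},{"x":-220,"y":0,"z":-10,"wx":0,"wy":0,"wz":0,"claw":1}]'

```text
t: 36.1
tcp_pos: [0.5152, -0.1013, 0.2945]
eef_rot: [[-0.054, 0.999, 0.0], [0.999, 0.054, 0.001], [0.001, 0.0, -1.0]]
force: [1.0, 0.1, 1.0]
opening: 0.0857
grip_force: 0.0
```

```bash
python3 - <<'E'
from h import *
from rig import env
caps()
a=env.snapshot("scene");b=env.snapshot("side")
cv2.imwrite("pics/p4.png",np.hstack([cv2.resize(a["frame"][90:270,270:430],None,fx=2.4,fy=2.4),cv2.resize(b["frame"][120:360,180:390],None,fx=1.8,fy=1.8)]))
E
```

```text
scene [328. 128.] 128 [0.5054 0.1184 0.1881] mid [0.5045 0.1181 0.1881]
scene [326. 141.] 204 [0.5165 0.1191 0.1565] mid [0.511  0.1185 0.1605]
scene [387. 148.] 85 [0.5016 0.2636 0.16  ] mid [0.5003 0.2642 0.1598]
scene [317. 165.] 156 [0.6333 0.1184 0.1881] mid [0.6321 0.1182 0.1874]
scene [389. 172.] 231 [0.6311 0.265  0.2163] mid [0.6297 0.2649 0.2162]
scene [177. 212.] 236 [ 0.8125 -0.1384  0.1464] mid [ 0.8119 -0.1393  0.1466]
side [197.  99.] 160 [ 0.8102 -0.1375  0.1483] mid [ 0.8112 -0.1381  0.148 ]
side [251. 183.] 213 [0.6306 0.12   0.1905] mid [0.6304 0.1196 0.1903]
side [322. 203.] 559 [0.5027 0.1194 0.1904] mid [0.503  0.1187 0.1903]
side [231. 240.] 429 [0.6274 0.2669 0.2187] mid [0.627  0.2667 0.2186]
side [313. 275.] 200 [0.4983 0.2647 0.1626] mid [0.4982 0.2642 0.162 ]
```

View pics/p4.png

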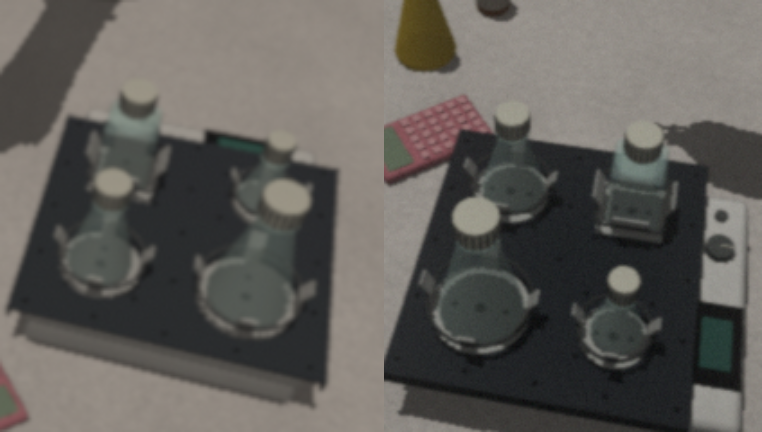

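All four stand fully down in their clamps: the cap tops are at the expected heights (.19, .162, .19, .218) and the positions are within 3 mm. Handing in.

```bash
python3 -c "
from rig import env
print(env.finish_job())"
```

```text
the job is handed in; nothing more can be done
None
```

All three flasks and the square bottle are standing upright and fully down in their own clamps and released, the calculator and brown bottle were never touched, and the job is handed in at about 36 s of the 120 s allowed; no verdict came back.

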